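# Slide a heat sink home on an amplifier's sloping cooling pad and latch it

### The job

Fit the finned heat sink to the amplifier: lay its flat underside on the sloping steel pad part-way along, clear of the overhanging lip, then slide it along the pad with the faces kept flat together until it covers the whole pad: lower edge against the ledge, leading edge under the lip and fully home against the end stop. Then swing the latch bar shut behind it and let go, and leave the mug, carton, jar and meter where they are.

Things in the scene. Friction and masses are not known exactly. Their poses are not given: they have to be found in the camera images.
- sink: Loose aluminium heat sink, 0.2 to 0.3 kg, flat on a 4 mm rubber mat. Base plate 64 (x) x 110 (y) x 6 mm thick. Five 4 mm fins on its middle form a stack 58 (x) x 42 (y) mm, its top 50 mm above the underside; 34 mm of base is bare at each y end. Best grip: the outer fin faces, 42 mm apart along y. Origin: centre of the underside; z out through the fins. Same after a half turn about z.
- seat: Sloping steel pad, 64 (x) x 110 (y) mm like the sink's base, fixed on the amplifier, 6 mm proud of its deck. Origin: centre of the pad face. z: outward normal, 25 degrees from vertical, leaning to the low side (-x, roughly to the robot); x: up the slope; y: level. Open at the -y end; the sink slides towards +y. Home: sink origin and z axis on the seat's (sink x, y may be reversed).
- stop (a point): End stop at the pad's +y end (seat axes): middle of its face, level with the pad face, at seat y +55 mm. From its top a lip overhangs the pad by 9 mm (seat y over +46), seat x -22 to +22 mm, its underside 8.5 and its top 13 mm above the pad face: the sink's 6 mm base goes under it.
- ledge (a point): Ledge along the pad's low edge (seat axes): middle of its inner face, level with the pad face, at seat x -32, y -25 mm. It runs 170 mm along y (seat y -110 to +60), is 6 mm thick and stands 4.5 mm above the pad face. The sink's lower long edge rests against it.
- amp: Amplifier with the pad on its sloping deck: grey wedge-shaped chassis, about 121 mm deep (x), 260 mm wide (y), fixed to the table; front about 58 mm high, back about 115 mm. Origin: middle of the width, on the table, under the pad; the seat's origin is at x 0, y +35, z +85 mm from it.
- latch (a joint): Latch bar angle, rad. 0 = shut: bar points down the slope (seat -x) across the pad's open -y end, 4 mm clear of a sink that is home. About 1.6 = open: bar points to seat -y. Stops at 0 and 1.95. Right-handed about seat z. Stiff: about 1 N at the knob to move it; stays where left.
- latch_pivot (a point): The latch bar's pivot (seat axes), level with the pad face: seat x +62, y -64 mm. The bar is 10 mm wide, its top 8 mm above the pad face; its hub is 20 mm across.
- latch_knob (a point): Middle of the black round grip at the latch bar's end, 65 mm from the pivot: 14 mm diameter, axis along the seat's z, reaching from 12 to 38 mm above the pad face (this point at 25 mm).
- mug: Bystander: white mug, 76 mm across, 85 mm high; origin centre of its underside.
- carton: Bystander: upright cardboard carton 45 x 45 x 95 mm; origin centre of its underside.
- jar: Bystander: glass jar 60 mm across, 75 mm high with a steel cap; origin centre of its underside.
- meter: Bystander: grey hand-held test meter lying flat, 90 (x) x 160 (y) x 32 mm, 42 mm at its dial; origin centre of its underside.
Mind the look-alikes: they are no part of the job. What is shaped like the sink but red is not meant.

How it is judged:
By the outcome, as a careful person would: the job done as asked, in the order asked, and still so for the second after the job is handed in, with the robot touching nothing.
It also fails if it takes over 61 s, if anything falls off the work surface, if the arm or the gripper's body presses on something with over 40 N, if the wrist force passes 120 N, or if a joint passes its speed limit or range.

### The arm

A 7-joint arm with a two-finger parallel gripper is mounted at the origin on the work surface. World frame = base frame: x ahead of the robot, y to its left, z up, the work surface at z = 0. Lengths are in m, angles in rad, forces in N, time in s.
With the tool pointing down it reaches from about 0.4 to 0.875 m from the base axis. Payload 19.3 kg.
Tool frame: the origin (TCP) lies midway between the tips of the shut fingers; the grasp point (between the pads) lies 19 mm behind it; z points along the fingers, y is the line along which they close (so a half turn about z gives the same grasp; the last joint's range is limited). The gripper opens to 85 mm and grips with 20 to 120 N. Pads are 22 mm wide; open, the fingers measure 114 mm over their backs; the gripper's body (76 mm by 85 mm) begins 54 mm behind the grasp point. The pads swing forward as they close: fully open they stand 13 mm farther back than shut.
Start: joints at [1.071, 0.521, -0.036, 1.599, 0.021, 1.021, -0.113], TCP at [0.26, -0.568, 0.197] pointing down, gripper open.
Joint ranges: [-2.91, 2.91], [-0.3, 2.13], [-1.5, 1.42], [0.17, 2.43], [-1.26, 4.41], [0.16, 1.93], [-2.52, 2.52]. Speed limits (rad/s): [1.89, 1.89, 2.39, 2.39, 3.01, 3.01, 3.01].

### API

Orientations are given as [roll, pitch, yaw] about the fixed x, y, z axes, in that order (R = Rz(yaw) Ry(pitch) Rx(roll)).
In Python, from workcell import telemetry, grab_frame, calibration, bot, outline_of, landmark_of gives the robot as it stands. The module is installed in compiled form; this text tells all that it offers.
- The arm moves only by the shell command python3 -m inch 'ROWS' [FORCE]. ROWS is JSON, a list of rows, each a list of 7 numbers: the shift along the tool's x, y, z in m, then the turn, a rotation vector about the tool's x, y, z in rad, then the closure, from 0 (fully open) to 1 (shut). A call has 1 to 5 rows; each row shifts and turns the commanded pose from where the row before left it, along the tool's axes as they then stand; what a row does not reach is not made up. A row lasts 1/10 s, in which the tool goes at most 50 mm and 8.59 degrees, less where a joint would pass 70% of its speed; a pose out of reach is approached as far as the arm can. A call is refused whole if a number of a shift passes 0.05 or a number of a turn 0.15, either way. A call with a gripper value outside its range is refused whole. The fingers move at their own pace and stop on an object; FORCE is the grip in N (left out, the last holds). Time passes only in rows, so rows that do not move let the fingers close. It gives the time, the measured TCP pose, the force, the opening and the grip force at its end, in the units of the state.
- telemetry.observe(): the state, without advancing time (a new reading comes with each control period).
- grab_frame(name): name is "side" or "top" or "wrist"; returns the picture (480x640x3 uint8, red, green, blue); there is no depth.
- calibration(name): a dict with "fovy" (degrees; the focal length in pixels is half the picture's height over the tangent of half this angle, whatever the lens; pixels are square), "cx", "cy" (the principal point, pixels), "dist" ([k1, k2, p1, p2, k3] as OpenCV has them; the pictures are not rectified), "pose" (4x4, takes a point from camera to world coordinates). Camera axes: x right, y down, z forward; pixel columns grow to the right and rows downward; lengths in m; the calibration is good to about 2 mm. A picture is of the moment at which its call begins: read the wrist's pose just before it. calibration takes no time and is no camera call; for the wrist camera it gives the pose at the moment of the call.
- bot.job_done(): hands the job in; it is judged then, once.
Trained networks look in the newest picture that a camera, given by its name, has taken for a name from the list of things; names that differ only in an ending like _2 or _b are one class to them, and where a whole thing is asked for, a point or a joint stands for the part that bears it (a point fixed in the world has none). Each returns a list of dicts, best first, with "score" (0 to 1); they miss things now and then, are a little off and sometimes report something else, mostly with a low value. They report only what shows in the picture. A call takes as long as a camera call. They do not tell look-alikes from the thing itself.
- outline_of(label, camera): "region" (480x640 bool, what is visible of it) and "rect" ([left, top, right, bottom] in pixels, round what is visible of it).
- landmark_of(label, camera): "xy" ([column, row] in pixels: a listed point, or the origin of a listed thing).
The state is a dict: "clock": time; "qpos": joint angles; "qd": joint speeds; "joint_efforts": joint torques, N m; "position": TCP position; "tool_rot": TCP orientation; "force": force on the tool from outside, world axes, zero at the start; "moment": the same for the moment, N m; "grip_width": finger opening in m; "finger_force": force on a finger pad.
Only numpy, scipy, OpenCV 4.12 (cv2) and the standard library are available. Lean on these libraries where they do the work, as an engineer would, in place of code of your own. Each camera call takes 0.05 s, during which the arm holds its last target. There are 200 camera calls.

## Working session

There is one attempt and no reset: what is moved stays moved. The work goes in short steps, Python scripts to look and compute and a shell command to move; the robot and the scene stay as the last step left them, time stands still between calls to the robot, and variables do not carry over. Pictures are saved under pics/ and viewed, at most 10 in all, crops included, and the job is handed in when it is done.

```bash
mkdir -p pics
cat > h.py <<'E'
import numpy as np, cv2
from workcell import telemetry, grab_frame, calibration, bot, outline_of, landmark_of
from scipy.spatial.transform import Rotation as R
def cam(n):
    c=calibration(n); f=240/np.tan(np.radians(c['fovy'])/2)
    return np.array([[f,0,c['cx']],[0,f,c['cy']],[0,0,1]]),np.array(c['dist'],float),np.array(c['pose'])
def ray(n,xy,c=None):
    K,d,T=c or cam(n); u=cv2.undistortPoints(np.array([[xy]],float),K,d)[0,0]
    v=T[:3,:3]@np.array([u[0],u[1],1]); return T[:3,3],v/np.linalg.norm(v)
def atz(n,xy,z,c=None):
    o,v=ray(n,xy,c); return o+v*(z-o[2])/v[2]
def tri(rs):
    A=0;b=0
    for o,v in rs:
        P=np.eye(3)-np.outer(v,v); A=A+P; b=b+P@o
    return np.linalg.solve(A,b)
def proj(n,P,c=None):
    K,d,T=c or cam(n); p=(np.atleast_2d(P)-T[:3,3])@T[:3,:3]
    return cv2.projectPoints(p,np.zeros(3),np.zeros(3),K,d)[0][:,0]
def save(im,f): cv2.imwrite(f,im[:,:,::-1])
E
python3 - <<'E'
from h import *
s=telemetry.observe(); print(s['clock'],s['position'],s['tool_rot'])
names=['sink','seat','stop','ledge','amp','latch_pivot','latch_knob','mug','carton','jar','meter']
ims=[]
for n in ['top','side']:
    im=grab_frame(n); ims.append(im); save(im,f'pics/{n}0.png')
    for l in names:
        print(n,l,[(np.round(d['xy']).tolist(),round(d['score'],2)) for d in landmark_of(l,n)][:4])
print(telemetry.observe()['clock'])
E
```

```text
0.0 [ 0.26022563 -0.56785034  0.19670915] [-3.14045946e+00  9.10058448e-05  4.29766215e-01]
top sink [([201.0, 172.0], 0.95), ([240.0, 332.0], 0.84), ([170.0, 276.0], 0.7), ([264.0, 258.0], 0.58)]
top seat [([423.0, 260.0], 0.88)]
top stop [([393.0, 258.0], 0.61)]
top ledge [([430.0, 277.0], 0.56)]
top amp [([428.0, 262.0], 0.72), ([422.0, 256.0], 0.2)]
top latch_pivot [([458.0, 240.0], 0.9), ([420.0, 260.0], 0.56), ([430.0, 278.0], 0.41)]
top latch_knob [([494.0, 238.0], 0.8)]
top mug [([344.0, 318.0], 0.76)]
top carton []
top jar [([268.0, 152.0], 0.8)]
top meter [([358.0, 144.0], 0.66)]
side sink [([326.0, 376.0], 0.95), ([336.0, 296.0], 0.88), ([406.0, 326.0], 0.74), ([218.0, 326.0], 0.57)]
side seat [([371.0, 181.0], 0.6)]
side stop []
side ledge [([385.0, 180.0], 0.78), ([365.0, 193.0], 0.6)]
side amp [([374.0, 198.0], 0.85)]
side latch_pivot [([357.0, 155.0], 0.6)]
side latch_knob [([371.0, 138.0], 0.65)]
side mug []
side carton [([294.0, 185.0], 0.78)]
side jar [([230.0, 273.0], 0.92)]
side meter [([255.0, 218.0], 0.95), ([296.0, 182.0], 0.52), ([370.0, 180.0], 0.39)]
1.2
```

View pics/top0.png

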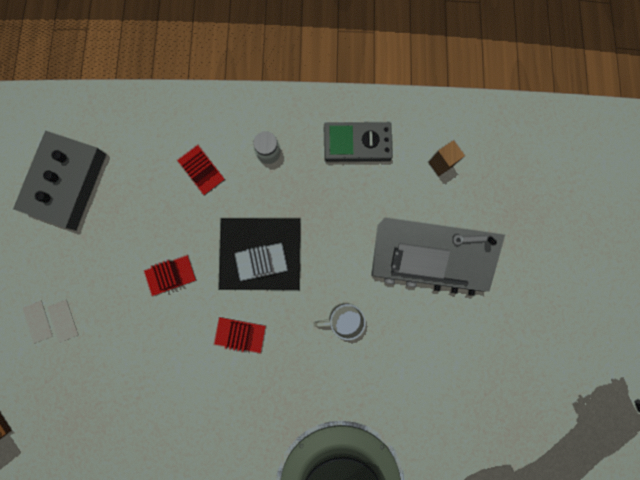

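View pics/side0.png

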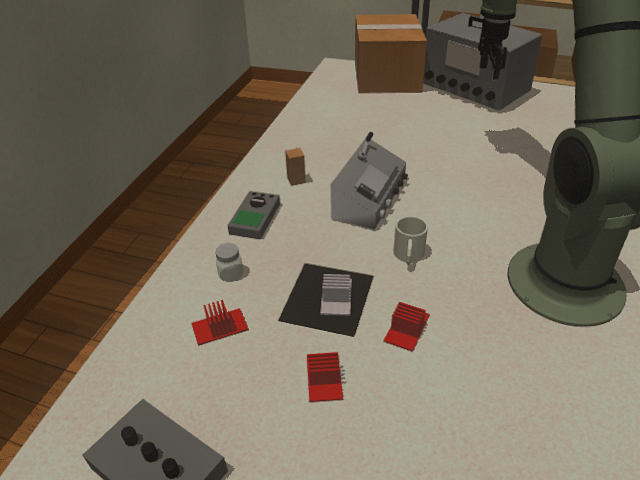

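Top view candidates for the sink are the silver one on the black mat (262,261), and red ones at (201,170), (170,275) and (240,335). In the side view the silver one is at (336,296). I choose the silver one on the mat: red is excluded. The amp is at (437,258) with its latch open and the knob at (492,240). The three-knob box at (62,182) is a look-alike.

```bash
cat > fit.py <<'E'
from h import *
from scipy.optimize import least_squares
t=np.radians(25)
def seatpose(p):  # x,y,yaw of seat origin; z .085
    Rs=R.from_euler('z',p[2]).as_matrix()@np.array([[np.cos(t),0,-np.sin(t)],[0,1,0],[np.sin(t),0,np.cos(t)]])
    return Rs,np.array([p[0],p[1],.085])
PT={'seat':[0,0,0],'stop':[0,.055,0],'ledge':[-.032,-.025,0],'latch_pivot':[.062,-.064,0]}
def knob(a): return np.array([.062-.065*np.cos(a),-.064-.065*np.sin(a),.025])
def fit(obs,p0):  # obs: (cam-tuple,label,xy)
    def res(p):
        Rs,o=seatpose(p); r=[]
        for c,l,xy in obs:
            q=knob(p[3]) if l=='latch_knob' else np.array(PT[l])
            r.append(proj(None,Rs@q+o,c)[0]-xy)
        return np.concatenate(r)
    s=least_squares(res,p0,loss='soft_l1',f_scale=2.); return s.x,res(s.x).reshape(-1,2)
E
python3 - <<'E'
from fit import *
ct,cs=cam('top'),cam('side')
g=lambda l,n:np.array(landmark_of(l,n)[0]['xy'])
import json
im=grab_frame('top'); grab_frame('side')
obs=[(ct,l,g(l,'top')) for l in ['seat','stop','ledge','latch_pivot','latch_knob']]+[(cs,l,g(l,'side')) for l in ['seat','latch_pivot','latch_knob']]
p0=atz(0,[423,260],.085,ct)
p,r=fit(obs,[p0[0],p0[1],-.1,1.5]); print('seat',p); print(r.round(1).tolist())
for n,xy in (('top',(262,261)),('side',(336,296))):
    d=[x for x in landmark_of('sink',n)]; d=min(d,key=lambda x:np.hypot(*(np.array(x['xy'])-xy)))
    print(n,d['xy'],atz(n,d['xy'],.004).round(4))
    ol=min(outline_of('sink',n),key=lambda x:abs((x['rect'][0]+x['rect'][2])/2-xy[0])+abs((x['rect'][1]+x['rect'][3])/2-xy[1]))
    if n=='top':
        print(ol['rect'],cv2.minAreaRect(np.argwhere(ol['region'])[:,::-1].astype(np.float32)))
for l,xy,z in [('mug',(348,322),.0),('carton',(447,155),.09),('meter',(358,144),.03)]: print(l,atz('top',xy,z).round(3))
save(cv2.resize(im[205:300,210:310],None,fx=6,fy=6,interpolation=cv2.INTER_CUBIC),'pics/crop.png')
E
```

```text
Traceback (most recent call last):
IndexError: list index out of range
```

Run:
```python
from fit import *
ct,cs=cam('top'),cam('side')
im=grab_frame('top'); 
obs=[(ct,l,np.array(xy,float)) for l,xy in dict(seat=(423,260),stop=(393,258),ledge=(430,277),latch_pivot=(458,240),latch_knob=(492,239)).items()]
obs+=[(cs,l,np.array(xy,float)) for l,xy in dict(seat=(371,181),latch_pivot=(357,155),latch_knob=(370,137)).items()]
p0=atz(0,[423,260],.085,ct)
p,r=fit(obs,[p0[0],p0[1],-.1,1.5]); print('seat',p); print(r.round(1).tolist())
print(atz('top',(264,258),.004),atz('top',(262,261),.03),atz('side',(336,296),.004))
for ol in outline_of('sink','top'):
    print(ol['rect'],cv2.minAreaRect(np.argwhere(ol['region'])[:,::-1].astype(np.float32)))
for l,xy,z in [('mug',(348,322),.0),('carton',(447,155),.09),('meter',(358,144),.03)]: print(l,atz('top',xy,z).round(3))
save(cv2.resize(im[205:300,210:310],None,fx=6,fy=6,interpolation=cv2.INTER_CUBIC),'pics/crop.png')
c,d,T=cam('wrist'); s=telemetry.observe(); 
Rt=R.from_euler('xyz',s['tool_rot']).as_matrix(); print('cam in tool',Rt.T@(T[:3,3]-s['position']),(Rt.T@T[:3,:3]).round(3).tolist(),c[0,0])
```

```text
seat [ 0.50531152 -0.1596845  -0.10839599  1.75949142]
[[-1.5, 0.7], [3.3, -0.6], [-0.1, -1.2], [-0.9, -2.5], [-0.4, 0.9], [1.5, -0.6], [4.1, 0.7], [-0.7, -1.2]]
[0.50828774 0.18799818 0.004     ] [0.49970579 0.18917862 0.03      ] [0.50151037 0.19373051 0.004     ]
[212.0, 317.9, 263.8, 349.4] ((239.43600463867188, 335.3520202636719), (48.03074645996094, 29.873870849609375), 10.30484676361084)
[142.9, 254.7, 195.9, 297.2] ((169.15936279296875, 274.2706298828125), (29.197269439697266, 47.594425201416016), 70.82098388671875)
[176.8, 143.1, 223.8, 197.5] ((200.6307830810547, 169.45384216308594), (47.44883346557617, 28.1535587310791), 52.12501525878906)
[239.4, 241.5, 286.2, 280.4] ((260.71038818359375, 261.03558349609375), (28.477094650268555, 47.655548095703125), 77.79953002929688)
mug [ 0.366 -0.01   0.   ]
carton [ 0.74  -0.217  0.09 ]
meter [ 0.779 -0.024  0.03 ]
cam in tool [ 0.06900275  0.00068574 -0.17621252] [[0.0, -0.963, -0.27], [1.0, 0.0, 0.001], [-0.001, -0.27, 0.963]] 369.7250360163121
```

View pics/crop.png

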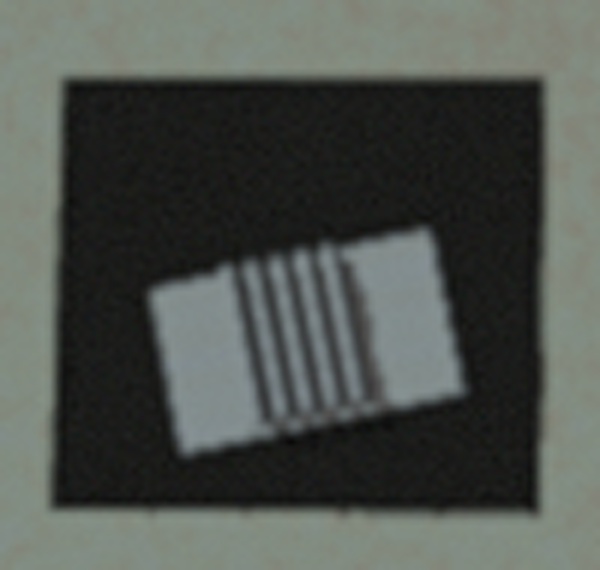

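The crop shows the bare aluminium sink with five fins on the black mat, centred near crop (307,340), which is top px (261,262). Its long axis is yawed about +0.21 rad. It is not red, so the choice stands. Next I write a helper that works out rows, and go over the seat for a wrist look.

```bash
cat > plan.py <<'E'
from h import *
def plan(pos,Rt,step=.048,ang=.14,g=0,start=None):
    s=telemetry.observe()
    p=np.array(s['position']); Rc=R.from_euler('xyz',s['tool_rot'])
    if start: p,Rc=start
    Rt=R.from_matrix(Rt); dv=(Rc.inv()*Rt).as_rotvec(); d=np.array(pos)-p
    n=max(1,int(np.ceil(max(np.linalg.norm(d)/step,np.linalg.norm(dv)/ang))))
    out=[]
    for i in range(n):
        Ri=Rc*R.from_rotvec(dv*i/n)
        out.append([round(float(v),4) for v in np.r_[Ri.inv().apply(d/n),dv/n]]+[g])
    for i in range(0,n,5): print(str(out[i:i+5]).replace(' ',''))
    return np.array(pos),Rt
def down(yaw): return R.from_euler('xyz',[np.pi,0,yaw]).as_matrix()
E
python3 - <<'E'
from plan import *
plan([.53,-.16,.25],down(-.1))
E
```

```text
[[0.0377,-0.0235,-0.0048,0.0,0.0,0.0482,0],[0.0366,-0.0253,-0.0048,0.0,0.0,0.0482,0],[0.0353,-0.027,-0.0048,0.0,0.0,0.0482,0],[0.034,-0.0287,-0.0048,0.0,0.0,0.0482,0],[0.0325,-0.0303,-0.0048,0.0,0.0,0.0482,0]]
[[0.031,-0.0318,-0.0048,0.0,0.0,0.0482,0],[0.0295,-0.0333,-0.0048,0.0,0.0,0.0482,0],[0.0278,-0.0347,-0.0048,0.0,0.0,0.0482,0],[0.0261,-0.036,-0.0048,0.0,0.0,0.0482,0],[0.0244,-0.0372,-0.0048,0.0,0.0,0.0482,0]]
[[0.0226,-0.0383,-0.0048,0.0,0.0,0.0482,0]]
```

```bash
python3 -m inch '[[0.038,-0.023,-0.005,0,0,0.048,0],[0.037,-0.025,-0.005,0,0,0.048,0],[0.035,-0.027,-0.005,0,0,0.048,0],[0.034,-0.029,-0.005,0,0,0.048,0],[0.032,-0.03,-0.005,0,0,0.048,0]]' 
python3 -m inch '[[0.031,-0.032,-0.005,0,0,0.048,0],[0.03,-0.033,-0.005,0,0,0.048,0],[0.028,-0.035,-0.005,0,0,0.048,0],[0.026,-0.036,-0.005,0,0,0.048,0],[0.024,-0.037,-0.005,0,0,0.048,0]]'
python3 -m inch '[[0.022,-0.038,-0.005,0,0,0.048,0],[0,0,0,0,0,0,0],[0,0,0,0,0,0,0]]'
python3 - <<'E'
from fit import *
import pickle
s=telemetry.observe(); print(s['clock'],s['position'],s['tool_rot'],s['qd'])
c=cam('wrist'); im=grab_frame('wrist'); save(im,'pics/w1.png')
obs=[]
for l in ['seat','stop','ledge','latch_pivot','latch_knob']:
    d=landmark_of(l,'wrist'); print(l,[(np.round(x['xy'],1).tolist(),round(x['score'],2)) for x in d[:3]])
    if d: obs.append((c,l,np.array(d[0]['xy'])))
pickle.dump((c,obs),open('w1.pkl','wb'))
p,r=fit(obs,[.505,-.16,-.108,1.7]); print('seat',p); print(r.round(1).tolist())
E
```

```text
clock: 2.0
position: [0.3839, -0.3817, 0.2227]
tool_rot: [3.141, -0.0, 0.188]
force: [0.9, -0.3, 0.6]
grip_width: 0.0854
finger_force: 0.0
clock: 2.5
position: [0.5064, -0.1959, 0.2477]
tool_rot: [3.141, -0.0, -0.052]
force: [1.3, -1.0, 0.2]
grip_width: 0.0858
finger_force: 0.0
clock: 2.8
position: [0.5298, -0.1599, 0.2523]
tool_rot: [3.142, -0.0, -0.096]
force: [-0.4, -0.3, 0.2]
grip_width: 0.0856
finger_force: 0.0
2.8 [ 0.52979404 -0.15985454  0.25229614] [ 3.14157955e+00 -1.60165144e-05 -9.60908865e-02] [ 0.03756596 -0.00637843  0.021067    0.01157019  0.00456349 -0.00133089
  0.014165  ]
seat [([328.2, 233.4], 0.73)]
stop [([267.3, 232.2], 0.68)]
ledge [([350.3, 260.6], 0.65)]
latch_pivot [([402.3, 182.1], 0.75)]
latch_knob [([490.5, 185.5], 0.68), ([328.0, 234.3], 0.5)]
seat [ 0.50827622 -0.15961351 -0.12510583  1.77310412]
[[-2.8, 1.3], [0.7, 0.9], [-1.3, -1.0], [0.3, -1.2], [1.8, 0.2]]
```

View pics/w1.png

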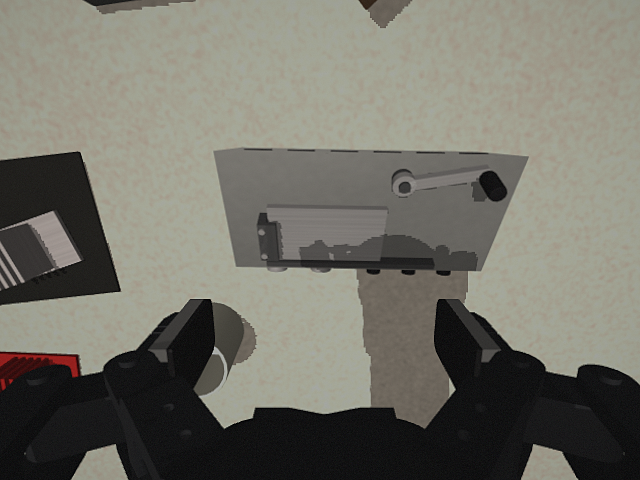

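The wrist view shows the pad with its upper edge from (266,206) to (387,209) and the lip and stop at (268,238). The ledge's right end is near (433,264), the hub at (403,183) and the knob top at about (492,184). The sink is at left. I refine the fit with these corners.

Run:
```python
from fit import *
import fit as F,pickle
c,obs=pickle.load(open('w1.pkl','rb'))
F.PT.update(c1=[.032,.055,0],c2=[.032,-.055,0],hub=[.062,-.064,.009],le=[-.035,-.110,.0045])
extra=[('c1',(266,206)),('c2',(387,209)),('hub',(402.5,183)),('le',(434,263.5))]
obs2=[o for o in obs if o[1] not in('seat','ledge')]+[(c,l,np.array(x,float)) for l,x in extra]
p,r=fit(obs2,[.508,-.16,-.12,1.7]);print(p);print([(o[1],x.round(1).tolist()) for o,x in zip(obs2,r)])
# sub-pixel pad upper edge
im=cv2.imread('pics/w1.png',0)
Rs,o=seatpose(p)
for q in ([.032,.055,0],[.032,-.055,0],[-.022,.046,.013],[.022,.046,.013],[-.032,-.11,.0045],[-.032,-.055,0]): print(q,proj(0,Rs@q+o,c)[0].round(1))
save(cv2.resize(cv2.imread('pics/w1.png')[140:285,200:540,::-1],None,fx=2.3,fy=2.3,interpolation=cv2.INTER_CUBIC),'pics/w1c.png')
from plan import *
# sink look pose
plan([.515,.18,.20],down(.21))
```

```text
[ 0.50903965 -0.15969629 -0.10943696  1.72336825]
[('stop', [0.7, 1.0]), ('latch_pivot', [-0.6, -3.3]), ('latch_knob', [0.6, 0.1]), ('c1', [-1.0, -0.1]), ('c2', [-0.3, -1.5]), ('hub', [0.9, 1.5]), ('le', [-0.5, 1.3])]
[0.032, 0.055, 0] [265.  205.9]
[0.032, -0.055, 0] [386.7 207.5]
[-0.022, 0.046, 0.013] [277.6 259.3]
[0.022, 0.046, 0.013] [274.2 223.6]
[-0.032, -0.11, 0.0045] [434.1 262.7]
[-0.032, -0.055, 0] [379.  258.9]
[[-0.006,-0.0423,0.0065,0.0,0.0,-0.0387,0],[-0.0043,-0.0425,0.0065,0.0,0.0,-0.0387,0],[-0.0027,-0.0427,0.0065,0.0,0.0,-0.0387,0],[-0.001,-0.0427,0.0065,0.0,0.0,-0.0387,0],[0.0006,-0.0427,0.0065,0.0,0.0,-0.0387,0]]
[[0.0023,-0.0427,0.0065,0.0,0.0,-0.0387,0],[0.0039,-0.0426,0.0065,0.0,0.0,-0.0387,0],[0.0056,-0.0424,0.0065,0.0,0.0,-0.0387,0]]
```

View pics/w1c.png

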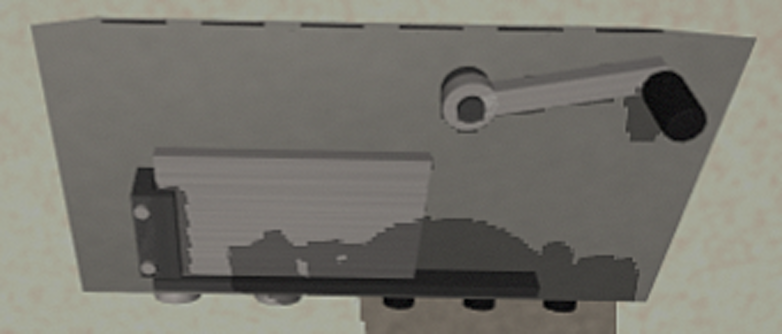

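The crop shows the pad's up-slope side face as a light band, so the real face edge is a little lower: crop (154,158) to (431,165). The lip edge runs from (178,190) to (182,278) and the ledge end is at (539,275).

```bash
python3 - <<'E'
from fit import *
import fit as F,pickle
c,obs=pickle.load(open('w1.pkl','rb'))
k=lambda x,y:(200+x/2.3-.3,140+y/2.3-.3)
F.PT.update(c1=[.032,.055,0],c2=[.032,-.055,0],c3=[.032,.055,-.006],c4=[.032,-.055,-.006],hub=[.062,-.064,.009],le=[-.038,-.110,.0045],l1=[.022,.046,.013],l2=[-.022,.046,.013],l3=[-.032,-.055,.0])
extra=dict(c1=k(154,158),c2=k(431,165),c3=k(154,149),c4=k(433,156),le=k(537,297),l1=k(178,190),l2=k(182,278),l3=k(413,278))
obs2=[o for o in obs if o[1] in('stop','latch_knob','latch_pivot')]+[(c,l,np.array(x,float)) for l,x in extra.items()]
p,r=fit(obs2,[.508,-.16,-.12,1.7]);print(p);print([(o[1],x.round(1).tolist()) for o,x in zip(obs2,r)])
np.save('seat.npy',p)
E
python3 -m inch '[[-0.006,-0.042,0.0065,0,0,-0.039,0],[-0.0043,-0.0425,0.0065,0,0,-0.039,0],[-0.0027,-0.043,0.0065,0,0,-0.039,0],[-0.001,-0.043,0.0065,0,0,-0.039,0],[0.0006,-0.043,0.0065,0,0,-0.039,0]]'
python3 -m inch '[[0.002,-0.043,0.0065,0,0,-0.039,0],[0.004,-0.043,0.0065,0,0,-0.039,0],[0.006,-0.042,0.0065,0,0,-0.039,0],[0,0,0,0,0,0,0],[0,0,0,0,0,0,0]]'
python3 - <<'E'
from h import *
import pickle
c=cam('wrist'); im=grab_frame('wrist'); save(im,'pics/w2.png'); pickle.dump(c,open('w2.pkl','wb'))
print([(x['xy'],x['score']) for x in landmark_of('sink','wrist')])
for o in outline_of('sink','wrist'): print(o['rect'],o['score'])
E
```

```text
[ 0.50712035 -0.16010315 -0.11913983  1.77920948]
[('stop', [1.4, 2.4]), ('latch_pivot', [0.6, -0.3]), ('latch_knob', [2.1, 0.2]), ('c1', [-0.7, -1.0]), ('c2', [0.5, -1.3]), ('c3', [0.2, -1.0]), ('c4', [-1.2, -1.3]), ('le', [-0.3, 0.8]), ('l1', [-2.0, 2.9]), ('l2', [-0.8, 0.2]), ('l3', [-0.1, 0.6])]
clock: 3.6
position: [0.52, 0.0544, 0.2198]
tool_rot: [3.142, -0.0, 0.097]
force: [1.3, -0.4, 0.1]
grip_width: 0.0854
finger_force: 0.0
clock: 4.1
position: [0.5147, 0.182, 0.2]
tool_rot: [3.142, 0.001, 0.215]
force: [-0.3, -1.0, -0.6]
grip_width: 0.0857
finger_force: 0.0
[([311.8, 214.3], 0.9), ([98.8, 208.8], 0.83), ([244.8, 347.3], 0.77)]
[255.3, 183.4, 363.0, 258.9] 0.9
[175.1, 0.3, 211.6, 14.1] 0.86
[208.8, 313.1, 297.2, 404.3] 0.84
[29.7, 166.7, 159.4, 249.6] 0.73
```

View pics/w2.png

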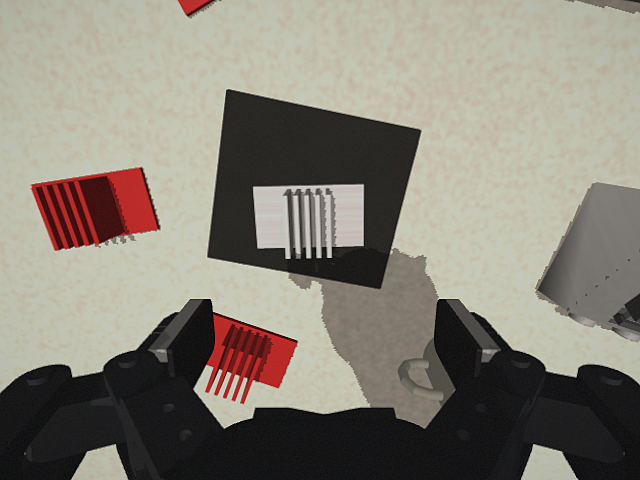

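The sink's base corners are at (253,186), (364,184.5), (364,247) and (257,248), nearly aligned with the tool. The red look-alikes are at left and below.

Run:
```python
from plan import *
import pickle
c=pickle.load(open('w2.pkl','rb'))
P=np.array([atz(0,x,.010,c) for x in [(253,186),(364,184.5),(364.5,247),(256,248)]])
print(P.round(4)); ctr=P.mean(0)
e=P[0]-P[1]; f=P[3]-P[2]; print([np.linalg.norm(e),np.linalg.norm(f),np.linalg.norm(P[0]-P[3])])
yaw=[np.arctan2(-v[0],v[1]) for v in (e,f)]; g=P[0]-P[3]; h=P[1]-P[2]
print('ctr',ctr,'yaw',yaw,[np.arctan2(v[1],v[0]) for v in (g,h)])
print('lm',atz(0,(311.8,214.3),.004,c))
y=np.mean(yaw)
st=plan([ctr[0],ctr[1],.09],down(y)); plan([ctr[0],ctr[1],.004+.014],down(y),start=st)
```

```text
[[0.5214 0.2544 0.01  ]
 [0.5462 0.1477 0.01  ]
 [0.4839 0.1316 0.01  ]
 [0.4589 0.241  0.01  ]]
[np.float64(0.10952395628819302), np.float64(0.11219048613381469), np.float64(0.06392572103722245)]
ctr [0.50260693 0.19367132 0.01      ] yaw [np.float64(0.22850689861069345), np.float64(0.22424803572687146)] [np.float64(0.21091616149236664), np.float64(0.25243435299071504)]
lm [0.50471321 0.19182167 0.004     ]
[[-0.0032,-0.0052,0.0368,0.0002,-0.0001,-0.005,0],[-0.0032,-0.0052,0.0368,0.0002,-0.0001,-0.005,0],[-0.0031,-0.0053,0.0368,0.0002,-0.0001,-0.005,0]]
[[0.0,-0.0,0.036,0.0,0.0,0.0,0],[0.0,-0.0,0.036,0.0,0.0,0.0,0]]
```

```bash
python3 -m inch '[[-0.003,-0.005,0.037,0,0,-0.004,0],[-0.003,-0.005,0.037,0,0,-0.004,0],[-0.003,-0.005,0.036,0,0,-0.004,0],[0,0,0.036,0,0,0,0],[0,0,0.036,0,0,0,0]]'
python3 -m inch '[[0,0,0,0,0,0,0.6],[0,0,0,0,0,0,0.7],[0,0,0,0,0,0,0.8],[0,0,0,0,0,0,0.8],[0,0,0,0,0,0,0.8]]' 40
python3 -m inch '[[0,0,0,0,0,0,0.8],[0,0,0,0,0,0,0.8]]'
```

```text
clock: 4.75
position: [0.5033, 0.1934, 0.0174]
tool_rot: [3.141, -0.001, 0.224]
force: [1.1, 1.5, 0.1]
grip_width: 0.0855
finger_force: 0.0
clock: 5.25
position: [0.5041, 0.195, 0.0202]
tool_rot: [-3.141, -0.003, 0.225]
force: [-2.3, -3.5, 16.1]
grip_width: 0.017
finger_force: 8.0
clock: 5.45
position: [0.5042, 0.1949, 0.0202]
tool_rot: [-3.141, -0.003, 0.225]
force: [-0.6, -0.9, 16.3]
grip_width: 0.0172
finger_force: 7.9
```

Run:
```python
from h import *
im=grab_frame('wrist'); save(im,'pics/w3.png')
```

```text
(no output)
```

View pics/w3.png

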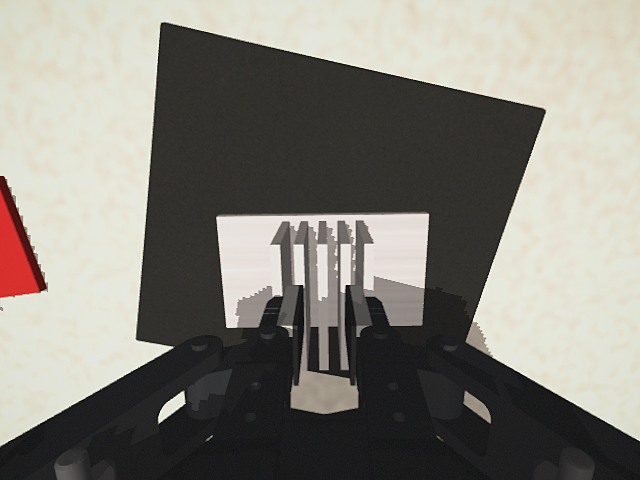

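Run:
```python
import cv2
im=cv2.imread('pics/w3.png'); cv2.imwrite('pics/w3c.png',cv2.resize(im[200:420,200:450],None,fx=2.7,fy=2.7,interpolation=cv2.INTER_CUBIC))
```

```text
(no output)
```

View pics/w3c.png

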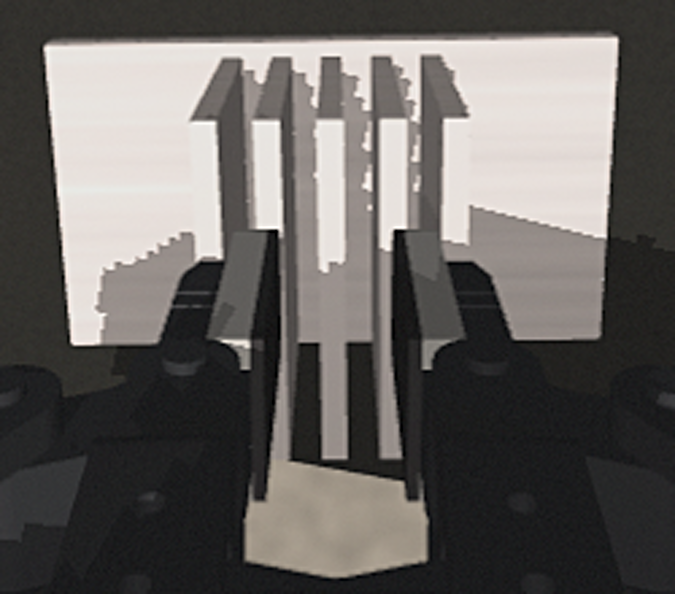

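The crop shows the pads have gone past the outer fins, and the opening equals the commanded 17 mm. They were probably closed too fast. I open them, check, and close again gently.

```bash
python3 -m inch '[[0,0,0,0,0,0,0.6],[0,0,0,0,0,0,0.4],[0,0,0,0,0,0,0.2],[0,0,0,0,0,0,0],[0,0,0,0,0,0,0]]' 20
python3 -m inch '[[0,0,-0.025,0,0,0,0],[0,0,-0.03,0,0,0,0],[0,0,-0.04,0,0,0,0],[0,0,-0.04,0,0,0,0],[0,0,0,0,0,0,0]]'
python3 - <<'E'
from h import *
import pickle
s=telemetry.observe(); print(s['position'],s['tool_rot'],s['force'])
c=cam('wrist'); im=grab_frame('wrist'); save(im,'pics/w4.png'); pickle.dump(c,open('w4.pkl','wb'))
for x in landmark_of('sink','wrist'): print(x['xy'],x['score'],atz(0,x['xy'],.004,c).round(4))
for o in outline_of('sink','wrist'): print(o['rect'],o['score'])
E
```

```text
clock: 6.0
position: [0.5028, 0.1945, 0.0183]
tool_rot: [-3.142, 0.0, 0.226]
force: [0.2, 0.1, 0.6]
grip_width: 0.085
finger_force: 0.0
clock: 6.5
position: [0.505, 0.1955, 0.158]
tool_rot: [-3.14, -0.007, 0.225]
force: [-0.0, 0.2, -1.0]
grip_width: 0.0852
finger_force: 0.0
[0.50496137 0.19550653 0.15801294] [-3.14034377 -0.00674395  0.22547121] [-0.01166804  0.22650387 -0.97627043]
[326.5, 219.0] 0.83 [0.5034 0.1922 0.004 ]
[249.7, 367.9] 0.72 [0.3348 0.2336 0.004 ]
[263.0, 180.1, 386.4, 269.0] 0.89
[6.4, 162.4, 157.5, 257.3] 0.78
[201.4, 324.7, 306.9, 424.8] 0.7
```

View pics/w4.png

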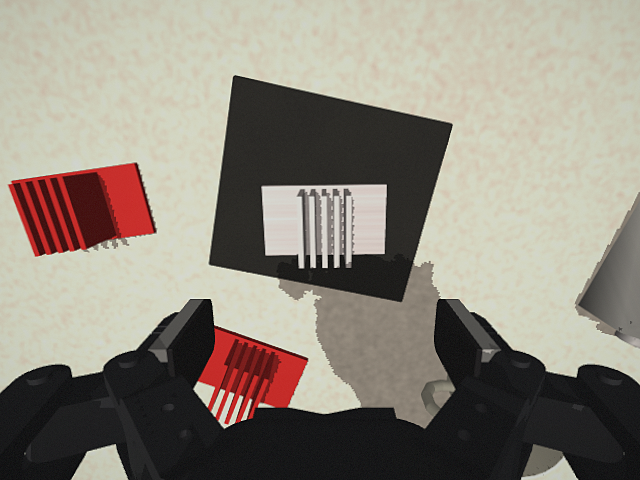

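The sink is undisturbed, with base corners at (261,186), (387,184), (386,254) and (265,255). The fins are intact and centred near (326,230).

Run:
```python
from plan import *
import pickle
c=pickle.load(open('w4.pkl','rb'))
P=np.array([atz(0,x,.010,c) for x in [(261,186),(387,184),(386.5,254),(264.5,255)]])
ctr=P.mean(0); e=P[0]-P[1]; f=P[3]-P[2]; y=np.mean([np.arctan2(-v[0],v[1]) for v in (e,f)])
print(ctr,y)
plan([ctr[0],ctr[1],.018],down(y))
```

```text
[0.50284943 0.19377562 0.01      ] 0.23804961201514568
[[0.0,0.0002,0.045,0.0,0.0001,-0.0041,0],[0.0,0.0002,0.045,0.0,0.0001,-0.0041,0],[0.0,0.0002,0.045,0.0,0.0001,-0.0041,0]]
```

```bash
python3 -m inch '[[0,0,0.046,0,0,-0.003,0.1],[0,0,0.046,0,0,-0.003,0.2],[0,0,0.046,0,0,0,0.3],[0,0,0,0,0,0,0.4],[0,0,0,0,0,0,0.44]]' 30
python3 -m inch '[[0,0,0,0,0,0,0.47],[0,0,0,0,0,0,0.49],[0,0,0,0,0,0,0.51],[0,0,0,0,0,0,0.53],[0,0,0,0,0,0,0.55]]'
python3 -m inch '[[0,0,0,0,0,0,0.55],[0,0,0,0,0,0,0.55],[0,0,0,0,0,0,0.55]]'
```

```text
clock: 7.15
position: [0.5022, 0.1944, 0.0152]
tool_rot: [3.141, 0.002, 0.232]
force: [0.2, 0.7, 1.4]
grip_width: 0.048
finger_force: 0.0
clock: 7.65
position: [0.5039, 0.1951, 0.017]
tool_rot: [-3.141, -0.003, 0.232]
force: [-3.3, 0.4, 16.9]
grip_width: 0.0396
finger_force: 28.1
clock: 7.95
position: [0.5039, 0.1951, 0.017]
tool_rot: [-3.141, -0.003, 0.232]
force: [-3.5, 0.4, 16.9]
grip_width: 0.0399
finger_force: 28.1
```

The sink is gripped at 40 mm with 28 N. Now I lift it and plan the transfer.

```bash
python3 -m inch '[[0,0,-0.02,0,0,0,0.55],[0,0,-0.04,0,0,0,0.55],[0,0,-0.04,0,0,0,0.55],[0,0,-0.04,0,0,0,0.55],[0,0,-0.04,0,0,0,0.55]]' 40
cat > tgt.py <<'E'
from plan import *
from fit import seatpose
OFF=np.array([-.0014,0,.013])
def sp():
    return seatpose(np.load('seat.npy'))
def tgt(x,y,z):
    Rs,o=sp(); Rt=np.c_[Rs[:,0],-Rs[:,1],-Rs[:,2]]
    return o+Rs@np.array([x,y,z])-Rt@OFF,Rt
def where():
    s=telemetry.observe(); Rs,o=sp(); Rt=np.c_[Rs[:,0],-Rs[:,1],-Rs[:,2]]
    Rc=R.from_euler('xyz',s['tool_rot']).as_matrix()
    print('t',s['clock'],'sink in seat mm',(1e3*Rs.T@(s['position']+Rc@OFF-o)).round(1),'rot err (tool)',R.from_matrix(Rc.T@Rt).as_rotvec().round(4),'F seat',(Rs.T@s['force']).round(1),'M',s['moment'].round(2),s['grip_width'],s['finger_force'])
E
python3 - <<'E'
from tgt import *
where()
st=plan(*tgt(.004,-.028,.05),g=.55)
plan(*tgt(.004,-.028,.010),g=.55,start=st)
E
```

```text
clock: 8.45
position: [0.5025, 0.1942, 0.1977]
tool_rot: [-3.142, -0.001, 0.232]
force: [1.5, -0.0, -2.6]
grip_width: 0.0388
finger_force: 35.0
t 8.45 sink in seat mm [ -1.4 350.8 110.6] rot err (tool) [-0.0767  0.4313  0.3452] F seat [ 0.3  0.2 -3. ] M [ 0.01 -0.08  0.05] 0.03880129759521408 35.04401206970215
[[-0.0134,0.0456,0.0067,-0.0096,0.0539,0.0432,0.55],[-0.0117,0.0461,0.0064,-0.0096,0.0539,0.0432,0.55],[-0.0101,0.0465,0.0063,-0.0096,0.0539,0.0432,0.55],[-0.0084,0.0468,0.0062,-0.0096,0.0539,0.0432,0.55],[-0.0067,0.0471,0.0063,-0.0096,0.0539,0.0432,0.55]]
[[-0.005,0.0473,0.0064,-0.0096,0.0539,0.0432,0.55],[-0.0033,0.0474,0.0066,-0.0096,0.0539,0.0432,0.55],[-0.0016,0.0474,0.0069,-0.0096,0.0539,0.0432,0.55]]
[[0.0,0.0,0.04,0.0,0.0,0.0,0.55]]
```

```bash
python3 -m inch '[[-0.013,0.046,0.003,-0.0096,0.054,0.043,0.55],[-0.012,0.046,0.003,-0.0096,0.054,0.043,0.55],[-0.010,0.046,0.004,-0.0096,0.054,0.043,0.55],[-0.008,0.047,0.006,-0.0096,0.054,0.043,0.55],[-0.007,0.047,0.006,-0.0096,0.054,0.043,0.55]]'
python3 -m inch '[[-0.005,0.047,0.006,-0.0096,0.054,0.043,0.55],[-0.003,0.047,0.007,-0.0096,0.054,0.043,0.55],[-0.002,0.047,0.007,-0.0096,0.054,0.043,0.55],[0,0,0,0,0,0,0.55],[0,0,0,0,0,0,0.55]]'
python3 - <<'E'
from tgt import *
import pickle
where(); 
c=cam('wrist'); im=grab_frame('wrist'); save(im,'pics/w5.png'); pickle.dump(c,open('w5.pkl','wb'))
where()
for l in ['seat','stop','ledge','latch_pivot','latch_knob','sink']:
    print(l,[(np.round(x['xy'],1).tolist(),round(x['score'],2)) for x in landmark_of(l,'wrist')[:2]])
plan(*tgt(.004,-.028,.010),g=.55)
E
```

```text
clock: 8.95
position: [0.4895, -0.0445, 0.1726]
tool_rot: [3.122, -0.277, 0.016]
force: [1.7, 0.2, -3.3]
grip_width: 0.0392
finger_force: 35.0
clock: 9.45
position: [0.4839, -0.1653, 0.1544]
tool_rot: [3.14, -0.414, -0.101]
force: [0.7, 1.3, -2.9]
grip_width: 0.0391
finger_force: 34.9
t 9.45 sink in seat mm [ 7.3 -7.8 59.4] rot err (tool) [-0.0059  0.0225  0.0165] F seat [-0.8  1.4 -2.8] M [0.11 0.66 0.02] 0.039059898740730445 34.94853079319
t 9.5 sink in seat mm [ 7.8 -6.6 59.4] rot err (tool) [-0.0069  0.0221  0.0187] F seat [-1.   0.1 -2.1] M [0.11 0.71 0.  ] 0.039093881890820505 34.9653035402298
seat []
stop []
ledge []
latch_pivot [([409.5, 161.3], 0.97)]
latch_knob [([532.2, 139.5], 0.88)]
sink [([326.1, 272.2], 0.83)]
[[-0.0019,0.0113,0.0245,-0.0039,0.011,0.0104,0.55],[-0.002,0.0112,0.0245,-0.0039,0.011,0.0104,0.55]]
```

```bash
python3 -m inch '[[-0.002,0.011,0.018,-0.003,0.011,0.009,0.55],[-0.002,0.010,0.018,-0.004,0.011,0.009,0.55],[0,0,0,0,0,0,0.55],[0,0,0,0,0,0,0.55]]'
python3 - <<'E'
from tgt import *
from fit import knob,PT
import pickle
where()
c=pickle.load(open('w5.pkl','rb')); p=np.load('seat.npy'); Rs,o=sp()
print('pivot pred',[proj(0,Rs@np.array([.062,-.064,z])+o,c)[0].round(1) for z in (0,.008)],'knob',proj(0,Rs@knob(p[3])+o,c)[0].round(1))
grab_frame('wrist');c=cam('wrist')
for l,q in [('latch_pivot',[.062,-.064,0]),('latch_knob',knob(p[3])),('ledge',PT['ledge']),('stop',PT['stop'])]:
    print(l,[(np.round(x['xy'],1).tolist(),round(x['score'],2)) for x in landmark_of(l,'wrist')[:2]],proj(0,Rs@np.array(q)+o,c)[0].round(1))
plan(*tgt(.004,-.028,.004),g=.55)
E
```

```text
clock: 10.2
position: [0.4849, -0.1771, 0.1361]
tool_rot: [3.131, -0.411, -0.106]
force: [0.5, 0.8, -2.9]
grip_width: 0.0392
finger_force: 35.0
t 10.2 sink in seat mm [  1.7 -19.6  41.8] rot err (tool) [0.0053 0.0255 0.0122] F seat [-0.8  0.9 -2.8] M [0.16 0.73 0.06] 0.03916926144451096 34.95237171649933
pivot pred [array([411.4, 160.9]), array([414.2, 162. ])] knob [534.4 142.3]
latch_pivot [([392.7, 151.7], 0.83)] [397.9 153.6]
latch_knob [([529.2, 129.7], 0.97)] [530.  131.7]
ledge [] [330.6 294.9]
stop [([208.0, 246.1], 0.87)] [208.4 248.9]
[[0.0023,0.0085,0.038,0.0058,0.0245,0.0132,0.55]]
```

Run:
```python
from h import *
print(telemetry.observe()['qpos'].round(3))
```

```text
[ 0.61   0.31  -0.397  2.286  0.423  0.172 -1.826]
```

The prediction matches the networks within about 2 px. Joint 6 is near its lower limit, so I send small corrections and watch the joints.

```bash
python3 -m inch '[[0,0.002,0,0.002,0.006,0.003,0.55],[0,0.002,0,0.001,0.006,0.003,0.55],[0,0.002,0,0.001,0.006,0.003,0.55],[0,0.002,0,0.001,0.006,0.003,0.55]]'
python3 - <<'E'
from tgt import *
where(); print(telemetry.observe()['qpos'].round(3))
plan(*tgt(.004,-.028,.02),g=.55)
E
```

```text
clock: 10.85
position: [0.4843, -0.1851, 0.1364]
tool_rot: [3.14, -0.436, -0.118]
force: [0.3, -0.1, -2.4]
grip_width: 0.0391
finger_force: 34.9
t 10.85 sink in seat mm [  2.5 -27.5  42. ] rot err (tool) [0.0009 0.0004 0.001 ] F seat [-0.7 -0.1 -2.3] M [0.05 0.76 0.  ] 0.03914855277278243 34.92839276790619
[ 0.766  0.33  -0.547  2.294  0.677  0.164 -2.056]
[[0.0015,0.0005,0.022,0.0009,0.0004,0.001,0.55]]
```

```bash
python3 -m inch '[[0,0,0.005,0,0,0,0.55],[0,0,0.005,0,0,0,0.55],[0,0,0.005,0,0,0,0.55],[0,0,0.005,0,0,0,0.55],[0,0,0.005,0,0,0,0.55]]'
python3 - <<'E'
from tgt import *
where(); print(telemetry.observe()['qpos'].round(3))
plan(*tgt(.003,-.028,.005),g=.55)
E
```

```text
clock: 11.35
position: [0.4948, -0.1864, 0.1135]
tool_rot: [3.14, -0.436, -0.118]
force: [0.9, 0.6, -3.1]
grip_width: 0.0392
finger_force: 34.9
t 11.35 sink in seat mm [  2.4 -27.6  16.7] rot err (tool) [0.0011 0.0008 0.0009] F seat [-0.6  0.7 -3.2] M [ 0.09  0.76 -0.01] 0.03915396688824503 34.92786705493927
[ 0.776  0.402 -0.578  2.288  1.109  0.165 -2.477]
[[0.0006,0.0004,0.0117,0.0011,0.0008,0.0009,0.55]]
```

Joint 7 is nearing its limit. A half turn of the tool fits, since the sink is symmetric, so I back off and turn.

```bash
python3 -m inch '[[0,0,-0.01,0,0,0,0.55],[0,0,-0.01,0,0,0,0.55],[0,0,-0.01,0,0,0,0.55],[0,0,0,0,0,-0.1,0.55],[0,0,0,0,0,0,0.55]]'
python3 -c "
from tgt import *
where(); print(telemetry.observe()['qpos'].round(3))"
```

```text
clock: 11.85
position: [0.482, -0.1852, 0.141]
tool_rot: [3.093, -0.433, -0.006]
force: [0.7, -0.4, -3.2]
grip_width: 0.0389
finger_force: 35.0
t 11.85 sink in seat mm [  2.3 -28.   47. ] rot err (tool) [0.0013 0.0008 0.1024] F seat [-0.7 -0.4 -3.2] M [ 0.09  0.79 -0.  ] 0.03889830234617739 34.953970313072205
[ 0.984  0.367 -0.81   2.285  0.929  0.253 -2.188]
```

```bash
for i in 1 2 3 4; do python3 -m inch '[[0,0,0,0,0,-0.148,0.55],[0,0,0,0,0,-0.148,0.55],[0,0,0,0,0,-0.148,0.55],[0,0,0,0,0,-0.148,0.55],[0,0,0,0,0,-0.148,0.55]]' | grep -E "rot|force"; done
cat >> tgt.py <<'E'
# tool now half-turned: tool x = -seat x, tool y = +seat y
def tgt(x,y,z):
    Rs,o=sp(); Rt=np.c_[-Rs[:,0],Rs[:,1],-Rs[:,2]]
    return o+Rs@np.array([x,y,z])-Rt@OFF,Rt
def where():
    s=telemetry.observe(); Rs,o=sp(); Rt=np.c_[-Rs[:,0],Rs[:,1],-Rs[:,2]]
    Rc=R.from_euler('xyz',s['tool_rot']).as_matrix()
    print('t',s['clock'],'sink in seat mm',(1e3*Rs.T@(s['position']+Rc@OFF-o)).round(1),'rot err (tool)',R.from_matrix(Rc.T@Rt).as_rotvec().round(4),'F seat',(Rs.T@s['force']).round(1),'M',s['moment'].round(2),s['grip_width'].round(4),s['finger_force'].round(1),'q',s['qpos'].round(3))
E
python3 -c "
from tgt import *
where()
plan(*tgt(.003,-.028,.02),g=.55)"
```

```text
tool_rot: [2.807, -0.283, 0.773]
force: [-0.2, -0.6, -2.7]
finger_force: 35.1
tool_rot: [2.707, 0.006, 1.464]
force: [0.6, 1.3, -2.3]
finger_force: 35.3
tool_rot: [2.816, 0.292, 2.157]
force: [-0.2, -0.4, -3.9]
finger_force: 35.1
tool_rot: [3.106, 0.432, 2.937]
force: [0.2, -0.6, -2.8]
finger_force: 34.8Traceback (most recent call last):
  File "<string>", line 3, in <module>
    where()
    ~~~~~^^
  File "tgt.py", line 20, in where
    print('t',s['clock'],'sink in seat mm',(1e3*Rs.T@(s['position']+Rc@OFF-o)).round(1),'rot err (tool)',R.from_matrix(Rc.T@Rt).as_rotvec().round(4),'F seat',(Rs.T@s['force']).round(1),'M',s['moment'].round(2),s['grip_width'].round(4),s['finger_force'].round(1),'q',s['qpos'].round(3))
                                                                                                                                                                                                                  ^^^^^^^^^^^^^^^^^^^^^
AttributeError: 'float' object has no attribute 'round'
```

```bash
sed -i "s/s\['grip_width'\].round(4),s\['finger_force'\].round(1)/round(s['grip_width'],4),round(s['finger_force'],1)/" tgt.py
python3 -c "
from tgt import *
where()
plan(*tgt(.003,-.028,.02),g=.55,step=.006,ang=.04)"
```

```text
t 13.85 sink in seat mm [  4.4 -27.4  46.4] rot err (tool) [-0.0005 -0.0026 -0.0772] F seat [-0.9 -0.6 -2.7] M [ 0.08  0.82 -0.04] 0.0393 34.8 q [ 1.336  0.611 -1.338  2.273  1.277  0.589  0.485]
[[0.0003,-0.0002,0.0053,-0.0001,-0.0005,-0.0154,0.55],[0.0003,-0.0002,0.0053,-0.0001,-0.0005,-0.0154,0.55],[0.0003,-0.0002,0.0053,-0.0001,-0.0005,-0.0154,0.55],[0.0003,-0.0001,0.0053,-0.0001,-0.0005,-0.0154,0.55],[0.0003,-0.0001,0.0053,-0.0001,-0.0005,-0.0154,0.55]]
```

```bash
python3 -m inch '[[0,0,0.005,0,0,-0.016,0.55],[0,0,0.006,0,0,-0.016,0.55],[0,0,0.006,0,0,-0.016,0.55],[0,0,0.006,0,0,-0.016,0.55],[0,0,0.006,0,0,-0.012,0.55]]'  >/dev/null
python3 -c "
from tgt import *
where()
plan(*tgt(.003,-.028,.002),g=.55,step=.006,ang=.04)"
```

```text
t 14.35 sink in seat mm [  4.9 -27.5  17.1] rot err (tool) [-0.0007 -0.0012 -0.0049] F seat [-1.7  1.  -2.6] M [ 0.1   0.73 -0.03] 0.0392 34.8 q [ 1.261  0.67  -1.269  2.269  1.407  0.598  0.451]
[[0.0006,-0.0002,0.005,-0.0002,-0.0004,-0.0016,0.55],[0.0006,-0.0002,0.005,-0.0002,-0.0004,-0.0016,0.55],[0.0006,-0.0002,0.005,-0.0002,-0.0004,-0.0016,0.55]]
```

```bash
python3 -m inch '[[0.0005,0,0.004,0,0,-0.0015,0.55],[0.0005,0,0.004,0,0,-0.0015,0.55],[0.0005,0,0.003,0,0,-0.002,0.55],[0,0,0.001,0,0,0,0.55],[0,0,0,0,0,0,0.55]]' >/dev/null
python3 -c "
from tgt import *
where()"
python3 -m inch '[[0,0,0.001,0,0,0,0.55],[0,0,0.001,0,0,0,0.55],[0,0,0,0,0,0,0.55]]'|grep force
python3 -c "
from tgt import *
where()"
```

```text
t 14.85 sink in seat mm [  3.5 -27.7   5.7] rot err (tool) [-0.0008 -0.001  -0.0001] F seat [-1.1 -0.6 -2.7] M [0.14 0.76 0.03] 0.0389 34.8 q [ 1.237  0.694 -1.245  2.269  1.459  0.603  0.415]
force: [0.7, -0.1, -3.0]
finger_force: 34.8
t 15.15 sink in seat mm [  3.5 -27.8   3.7] rot err (tool) [-0.001 -0.001  0.   ] F seat [-0.7  0.  -3. ] M [ 0.07  0.8  -0.01] 0.0392 34.8 q [ 1.233  0.699 -1.242  2.269  1.467  0.604  0.409]
```

```bash
for i in 1 2 3 4; do python3 -m inch '[[0,0,0.001,0,0,0,0.55],[0,0,0,0,0,0,0.55]]' >/dev/null
python3 -c "
from tgt import *
where()"; done
```

```text
t 15.35 sink in seat mm [  3.5 -27.7   2.7] rot err (tool) [-0.0009 -0.001   0.0001] F seat [-1.1  0.3 -1.8] M [0.11 0.76 0.  ] 0.0393 34.8 q [ 1.231  0.701 -1.24   2.269  1.471  0.605  0.406]
t 15.55 sink in seat mm [  3.5 -27.7   1.7] rot err (tool) [-0.0009 -0.001   0.0001] F seat [-1.7  0.2 -2.7] M [ 0.07  0.75 -0.02] 0.0389 35.0 q [ 1.229  0.703 -1.238  2.268  1.475  0.605  0.403]
t 15.75 sink in seat mm [  2.5 -27.7   0.7] rot err (tool) [-0.0012 -0.0024  0.0001] F seat [-6.2  0.   8.2] M [0.2  1.95 0.01] 0.0389 38.5 q [ 1.227  0.705 -1.236  2.269  1.478  0.607  0.399]
t 15.95 sink in seat mm [  2.2 -27.7   0.1] rot err (tool) [-0.0019 -0.0026  0.0007] F seat [-12.6  -0.9  33.7] M [ 0.21  3.17 -0.14] 0.0393 45.2 q [ 1.226  0.707 -1.235  2.27   1.482  0.608  0.396]
```

```bash
python3 -m inch '[[0,0,-0.0008,0,0,0,0.55],[0,0,0,0,0,0,0.55]]' >/dev/null
python3 -c "
from tgt import *
where()"; for i in 1 2 3 ; do python3 -m inch '[[0.001,0,0,0,0,0,0.55],[0,0,0,0,0,0,0.55]]' >/dev/null
python3 -c "
from tgt import *
where()"; done
```

```text
t 16.15 sink in seat mm [  2.6 -27.8   0.7] rot err (tool) [-0.0014 -0.0021  0.0003] F seat [-7.6  1.  10.3] M [0.28 2.26 0.02] 0.0389 39.0 q [ 1.227  0.705 -1.236  2.269  1.479  0.607  0.399]
t 16.35 sink in seat mm [  2.2 -27.7   0.6] rot err (tool) [-0.0011 -0.0013  0.0002] F seat [-3.9 -0.1  4.9] M [0.18 1.4  0.02] 0.0388 37.4 q [ 1.228  0.706 -1.236  2.271  1.482  0.606  0.396]
t 16.55 sink in seat mm [  1.9 -27.7   0.6] rot err (tool) [-0.0009 -0.0003  0.0002] F seat [ 0.8 -0.7  1.4] M [0.05 0.49 0.01] 0.0389 36.7 q [ 1.228  0.705 -1.236  2.272  1.486  0.605  0.393]
t 16.75 sink in seat mm [  0.8 -27.7   0.6] rot err (tool) [-0.0008 -0.0004  0.0002] F seat [1.5 0.7 2.5] M [ 0.02  0.25 -0.06] 0.0389 36.8 q [ 1.229  0.705 -1.236  2.275  1.489  0.604  0.39 ]
```

```bash
for i in 1 2 3 ; do python3 -m inch '[[0.001,0,0,0,0,0,0.55],[0,0,0,0,0,0,0.55]]' >/dev/null
python3 -c "
from tgt import *
where()"; done
```

```text
t 16.95 sink in seat mm [ -0.4 -27.7   0.6] rot err (tool) [-0.0009 -0.0007  0.0001] F seat [ 0.8 -0.1  2.6] M [0.12 0.13 0.02] 0.0391 37.0 q [ 1.23   0.705 -1.235  2.277  1.492  0.604  0.387]
t 17.15 sink in seat mm [ -1.  -27.7   0.7] rot err (tool) [-0.0009 -0.0001  0.0004] F seat [ 3.2 -0.1  3.4] M [ 0.03 -0.37 -0.08] 0.0392 37.4 q [ 1.231  0.705 -1.236  2.279  1.495  0.603  0.384]
t 17.35 sink in seat mm [ -1.4 -27.7   0.8] rot err (tool) [-0.0009  0.0009  0.0006] F seat [ 6.4 -1.2  6.7] M [-0.14 -0.97 -0.07] 0.0388 38.4 q [ 1.232  0.705 -1.236  2.281  1.499  0.602  0.381]
```

Ledge contact is made, with the sink flat on the pad. Now I slide along +y.

```bash
python3 -m inch '[[-0.0005,0.002,0,0,0,0,0.55],[0,0.003,0,0,0,0,0.55],[0,0.003,0,0,0,0,0.55],[0,0.003,0,0,0,0,0.55],[0,0,0,0,0,0,0.55]]' >/dev/null
python3 -c "
from tgt import *
where()"; python3 -m inch '[[0,0.002,0,0,0,0,0.55],[0,0.002,0,0,0,0,0.55],[0,0.002,0,0,0,0,0.55],[0,0.002,0,0,0,0,0.55],[0,0,0,0,0,0,0.55]]' >/dev/null
python3 -c "
from tgt import *
where()"
```

```text
t 17.85 sink in seat mm [ -1.1 -17.9   0.7] rot err (tool) [-0.0035  0.0002 -0.0002] F seat [ 4.9 -7.6  6.8] M [-1.49 -0.58 -0.68] 0.0389 38.3 q [ 1.208  0.703 -1.24   2.287  1.51   0.616  0.342]
t 18.35 sink in seat mm [ -1.1 -10.2   0.7] rot err (tool) [-0.0039  0.0002 -0.0005] F seat [ 5.7 -7.9  8.1] M [-1.67 -0.6  -0.8 ] 0.0391 38.5 q [ 1.19   0.702 -1.243  2.293  1.518  0.625  0.314]
```

```bash
python3 -m inch '[[0,0.002,0,0,0,0,0.55],[0,0.002,0,0,0,0,0.55],[0,0.002,0,0,0,0,0.55],[0,0,0,0,0,0,0.55]]' >/dev/null
python3 -c "
from tgt import *
where()"; for i in 1 2 3 4; do python3 -m inch '[[0,0.001,0,0,0,0,0.55],[0,0,0,0,0,0,0.55]]' >/dev/null
python3 -c "
from tgt import *
where()"; done
```

```text
t 18.75 sink in seat mm [-1.1 -4.2  0.7] rot err (tool) [-0.0039  0.0002 -0.0005] F seat [ 4.2 -8.5  8.3] M [-1.63 -0.62 -0.73] 0.0392 38.6 q [ 1.177  0.701 -1.246  2.296  1.523  0.632  0.294]
t 18.95 sink in seat mm [-1.1 -3.4  0.7] rot err (tool) [-0.0042  0.0002 -0.0007] F seat [ 6.1 -8.8  8.1] M [-1.88 -0.59 -0.93] 0.0393 38.7 q [ 1.175  0.701 -1.247  2.297  1.524  0.633  0.29 ]
t 19.15 sink in seat mm [-1.1 -2.5  0.7] rot err (tool) [-0.0043  0.0002 -0.0008] F seat [ 5.4 -9.4  8.5] M [-1.98 -0.62 -0.86] 0.0396 38.7 q [ 1.173  0.701 -1.247  2.298  1.525  0.634  0.287]
t 19.35 sink in seat mm [-1.1 -1.5  0.7] rot err (tool) [-0.0043  0.0002 -0.0008] F seat [ 6.3 -9.4  8.8] M [-1.89 -0.65 -0.94] 0.0391 38.7 q [ 1.171  0.701 -1.247  2.298  1.526  0.635  0.284]
t 19.55 sink in seat mm [-1.1 -0.5  0.7] rot err (tool) [-0.0043  0.0002 -0.0008] F seat [  6.  -10.    8.8] M [-1.97 -0.57 -0.89] 0.0392 38.7 q [ 1.168  0.7   -1.248  2.299  1.527  0.636  0.28 ]
```

```bash
for i in 1 2 3 4; do python3 -m inch '[[0,0.001,0,0,0,0,0.55],[0,0,0,0,0,0,0.55]]' >/dev/null
python3 -c "
from tgt import *
where()"; done
```

```text
t 19.75 sink in seat mm [-1.1  0.6  0.7] rot err (tool) [-0.0043  0.0002 -0.0007] F seat [  5.7 -10.7   9. ] M [-1.98 -0.6  -0.87] 0.0392 38.7 q [ 1.166  0.7   -1.248  2.299  1.528  0.637  0.277]
t 19.95 sink in seat mm [-1.1  0.7  0.7] rot err (tool) [-0.0058  0.0001 -0.0013] F seat [  5.  -13.7  11.1] M [-2.72 -0.48 -1.25] 0.0392 39.5 q [ 1.164  0.7   -1.248  2.3    1.529  0.64   0.274]
t 20.15 sink in seat mm [-1.1  0.8  0.7] rot err (tool) [-0.0075 -0.0001 -0.0018] F seat [  5.3 -19.1  16. ] M [-3.75 -0.39 -1.64] 0.0392 40.3 q [ 1.162  0.7   -1.248  2.3    1.53   0.642  0.27 ]
t 20.35 sink in seat mm [-1.1  0.9  0.7] rot err (tool) [-0.0092 -0.0002 -0.0023] F seat [  5.1 -22.7  17.8] M [-4.67 -0.26 -2.15] 0.0388 41.1 q [ 1.161  0.699 -1.248  2.3    1.531  0.644  0.267]
```

The end stop was felt at y of about 0.7 mm. I relieve the load, release and back off.

```bash
python3 -m inch '[[0,-0.002,0,0,0,0,0.55],[0,0,0,0,0,0,0.55]]' >/dev/null
python3 -c "
from tgt import *
where()"; python3 -m inch '[[0,0,0,0,0,0,0.5],[0,0,0,0,0,0,0.46],[0,0,0,0,0,0,0.4],[0,0,0,0,0,0,0.3],[0,0,0,0,0,0,0.3]]'
python3 -c "
from tgt import *
where()"; python3 -m inch '[[0,0,-0.01,0,0,0,0.3],[0,0,-0.02,0,0,0,0.3],[0,0,-0.03,0,0,0,0.3],[0,0,-0.03,0,0,0,0.3],[0,0,-0.02,0,0,0,0.3]]'
python3 -c "
from tgt import *
from fit import knob
where()
c=cam('wrist'); im=grab_frame('wrist'); save(im,'pics/w6.png')
import pickle; pickle.dump(c,open('w6.pkl','wb'))
Rs,o=sp()
for l in ['latch_pivot','latch_knob','sink','seat','ledge','stop']: print(l,[(np.round(x['xy'],1).tolist(),round(x['score'],2)) for x in landmark_of(l,'wrist')[:2]])
for q in ([.062,-.064,0],knob(1.779),[0,0,0]): print(proj(0,Rs@np.array(q)+o,c)[0].round(1))
"
```

```text
t 20.55 sink in seat mm [-1.1  0.8  0.7] rot err (tool) [-0.0054  0.0002 -0.0012] F seat [  6.4 -12.5  11.4] M [-2.62 -0.47 -1.2 ] 0.039 39.6 q [ 1.165  0.7   -1.248  2.3    1.528  0.639  0.274]
clock: 21.05
position: [0.4986, -0.1556, 0.0957]
tool_rot: [-3.141, 0.435, 3.023]
force: [-0.0, -0.2, 0.0]
grip_width: 0.0597
finger_force: 0.0
t 21.05 sink in seat mm [-2.2  3.5  0.5] rot err (tool) [-0.0006 -0.0012  0.0003] F seat [ 0.  -0.2  0. ] M [ 0.05  0.45 -0.02] 0.0597 0.0 q [ 1.163  0.701 -1.249  2.302  1.527  0.637  0.274]
clock: 21.55
position: [0.4524, -0.1495, 0.1964]
tool_rot: [-3.142, 0.436, 3.023]
force: [-1.4, 0.5, 0.8]
grip_width: 0.0595
finger_force: 0.0
t 21.55 sink in seat mm [ -1.9   4.  111.5] rot err (tool) [ 0.0002 -0.0007  0.0005] F seat [-1.   0.3  1.4] M [ 0.12  0.5  -0.04] 0.0595 0.0 q [ 1.482  0.4   -1.481  2.3    0.926  0.517  0.791]
latch_pivot [([247.3, 297.4], 0.62)]
latch_knob [([163.9, 318.7], 0.69)]
sink [([321.7, 221.2], 0.61)]
seat []
ledge [([287.3, 185.4], 0.63)]
stop [([387.5, 225.1], 0.7)]
[246.8 293.9]
[163.7 321.6]
[319.6 225.2]
```

```bash
cat >> tgt.py <<'E'
def onseat(xy,z,c):
    Rs,o=sp(); p,v=ray(0,xy,c); p=Rs.T@(p-o); v=Rs.T@v; return p+v*(z-p[2])/v[2]
def tcp(x,y,z):   # TCP target in seat axes, m
    Rs,o=sp(); return o+Rs@np.array([x,y,z]),np.c_[-Rs[:,0],Rs[:,1],-Rs[:,2]]
def whereT():
    s=telemetry.observe(); Rs,o=sp(); Rc=R.from_euler('xyz',s['tool_rot']).as_matrix(); Rt=tcp(0,0,0)[1]
    print('t',s['clock'],'TCP seat mm',(1e3*Rs.T@(s['position']-o)).round(1),'rot',R.from_matrix(Rc.T@Rt).as_rotvec().round(3),'F seat',(Rs.T@s['force']).round(1),round(s['grip_width'],4),round(s['finger_force'],1),'q',s['qpos'].round(2))
E
python3 -c "
from tgt import *
import pickle
c=pickle.load(open('w6.pkl','rb'))
print('knob',onseat((163.9,318.7),.025,c),'pivot',onseat((247.3,297.4),0,c),'sink',onseat((321.7,221.2),0,c))
whereT()
plan(*tcp(.075,-.128,.08),step=.025)
"
```

```text
knob [ 0.07279188 -0.12715569  0.025     ] pivot [ 0.06532825 -0.06375296  0.        ] sink [-0.00342474  0.00179258  0.        ]
t 21.9 TCP seat mm [ -3.6   3.7 122.9] rot [ 0.    -0.002  0.   ] F seat [0.6 0.2 0.6] 0.0598 0.0 q [ 1.48  0.4  -1.48  2.3   0.93  0.52  0.78]
[[-0.0112,-0.0188,0.0061,0.0,-0.0002,0.0,0],[-0.0112,-0.0188,0.0061,0.0,-0.0002,0.0,0],[-0.0112,-0.0188,0.0061,0.0,-0.0002,0.0,0],[-0.0112,-0.0188,0.0061,0.0,-0.0002,0.0,0],[-0.0112,-0.0188,0.0061,0.0,-0.0002,0.0,0]]
[[-0.0112,-0.0188,0.0061,0.0,-0.0002,0.0,0],[-0.0112,-0.0188,0.0061,0.0,-0.0002,0.0,0]]
```

```bash
python3 -m inch '[[-0.011,-0.019,0.005,0,0,0,0.3],[-0.011,-0.019,0.005,0,0,0,0.3],[-0.011,-0.019,0.005,0,0,0,0.3],[-0.011,-0.019,0.005,0,0,0,0.3],[-0.011,-0.019,0.005,0,0,0,0.3]]' >/dev/null
python3 -m inch '[[-0.011,-0.019,0.005,0,0,0,0.3],[-0.011,-0.018,0.005,0,0,0,0.4],[0,0,0,0,0,0,0.4]]' >/dev/null
python3 -c "
from tgt import *
whereT()
c=cam('wrist'); im=grab_frame('wrist'); save(im,'pics/w7.png')
for x in landmark_of('latch_knob','wrist'): print(x, onseat(x['xy'],.025,c))
for x in landmark_of('latch_pivot','wrist'): print(x, onseat(x['xy'],.0,c))
"
```

```text
t 22.7 TCP seat mm [  74.  -129.9   86.8] rot [ 0.001 -0.002 -0.003] F seat [-0.5  0.5  0.2] 0.0513 0.0 q [ 1.47  0.66 -1.35  2.01  0.96  0.7   1.09]
{'xy': [328.6, 243.6], 'score': 0.93} [ 0.07520128 -0.12715138  0.025     ]
{'xy': [413.1, 217.3], 'score': 0.63} [ 0.06271051 -0.06564844  0.        ]
```

```bash
python3 -m inch '[[-0.0005,0.001,0.015,0,0,0,0.4],[-0.0005,0.001,0.015,0,0,0,0.4],[0,0.001,0.015,0,0,0,0.4],[0,0,0.015,0,0,0,0.45],[0,0,0.010,0,0,0,0.55]]' 20
python3 -m inch '[[0,0,0,0,0,0,0.65],[0,0,0,0,0,0,0.72],[0,0,0,0,0,0,0.77],[0,0,0,0,0,0,0.8],[0,0,0,0,0,0,0.82]]'
python3 -m inch '[[0,0,0,0,0,0,0.84],[0,0,0,0,0,0,0.86],[0,0,0,0,0,0,0.86],[0,0,0,0,0,0,0.86]]'
python3 -c "
from tgt import *
whereT()"
```

```text
clock: 23.35
position: [0.5515, -0.2911, 0.1324]
tool_rot: [-3.141, 0.435, 3.024]
force: [0.1, 1.1, 0.2]
grip_width: 0.0384
finger_force: 0.0
clock: 23.85
position: [0.5514, -0.2923, 0.1337]
tool_rot: [-3.14, 0.436, 3.022]
force: [0.2, 0.9, 0.4]
grip_width: 0.0154
finger_force: 0.0
clock: 24.25
position: [0.5515, -0.292, 0.1334]
tool_rot: [-3.141, 0.435, 3.023]
force: [-0.1, 0.8, -0.7]
grip_width: 0.0121
finger_force: 0.0
t 24.25 TCP seat mm [  74.6 -125.7   18.6] rot [-0.001 -0.001  0.   ] F seat [-0.5  0.8 -0.5] 0.0121 0.0 q [ 1.31  0.73 -1.19  2.01  1.14  0.61  0.94]
```

```bash
python3 -m inch '[[0,0,0,0,0,0,0.88],[0,0,0,0,0,0,0.9],[0,0,0,0,0,0,0.92],[0,0,0,0,0,0,0.92]]'
python3 -c "
from tgt import *
from fit import *
whereT()
# arc deltas in tool mm (tool x=-seat x, tool y=seat y), 24 steps from a0 to -0.03
a0=np.arctan2(127.1-64,-(75-62)) ; a=np.linspace(a0,-.02,26); print(a0)
k=np.array([knob(v) for v in a]); d=np.diff(k,axis=0); print(np.c_[-d[:,0],d[:,1]].round(4).tolist())
"
```

```text
clock: 24.65
position: [0.5515, -0.292, 0.1334]
tool_rot: [-3.141, 0.435, 3.023]
force: [0.2, 0.3, -0.9]
grip_width: 0.0066
finger_force: 0.0
t 24.65 TCP seat mm [  74.6 -125.7   18.6] rot [-0.001 -0.001  0.   ] F seat [-0.2  0.3 -0.9] 0.0066 0.0 q [ 1.31  0.73 -1.19  2.01  1.14  0.61  0.94]
1.7739756882078148
[[0.0046, -0.0008], [0.0046, -0.0004], [0.0047, -0.0001], [0.0047, 0.0002], [0.0046, 0.0006], [0.0046, 0.0009], [0.0045, 0.0012], [0.0044, 0.0015], [0.0043, 0.0018], [0.0041, 0.0021], [0.004, 0.0024], [0.0038, 0.0027], [0.0036, 0.003], [0.0034, 0.0032], [0.0031, 0.0035], [0.0029, 0.0037], [0.0026, 0.0039], [0.0023, 0.0041], [0.002, 0.0042], [0.0017, 0.0043], [0.0014, 0.0045], [0.0011, 0.0045], [0.0007, 0.0046], [0.0004, 0.0046], [0.0001, 0.0047]]
```

```bash
python3 -c "
from tgt import *
w=grab_frame('wrist'); c=cam('wrist'); print([(x['xy'],x['score'],onseat(x['xy'],.025,c).round(4)) for x in landmark_of('latch_knob','wrist')], proj(0,tcp(.075,-.127,.025)[0],c))
s=grab_frame('side'); print([(x['xy'],x['score']) for x in landmark_of('latch_knob','side')])
a=cv2.resize(w[150:450,120:520],(800,600))[:, 180:620]
b=cv2.resize(s[100:250,300:430],(360,415),interpolation=cv2.INTER_CUBIC)
o=np.zeros((600,800,3),np.uint8); o[:,:440]=a; o[:415,440:]=b; save(o,'pics/w8.png')
"
```

```text
[([535.3, 51.4], 0.68, array([-0.0264, -0.039 ,  0.025 ])), ([323.7, 280.0], 0.6, array([ 0.0747, -0.1261,  0.025 ])), ([435.7, 242.9], 0.28, array([ 0.0557, -0.0729,  0.025 ]))] [[321.92935221 280.61649513]]
[([368.1, 139.1], 0.7)]
```

View pics/w8.png

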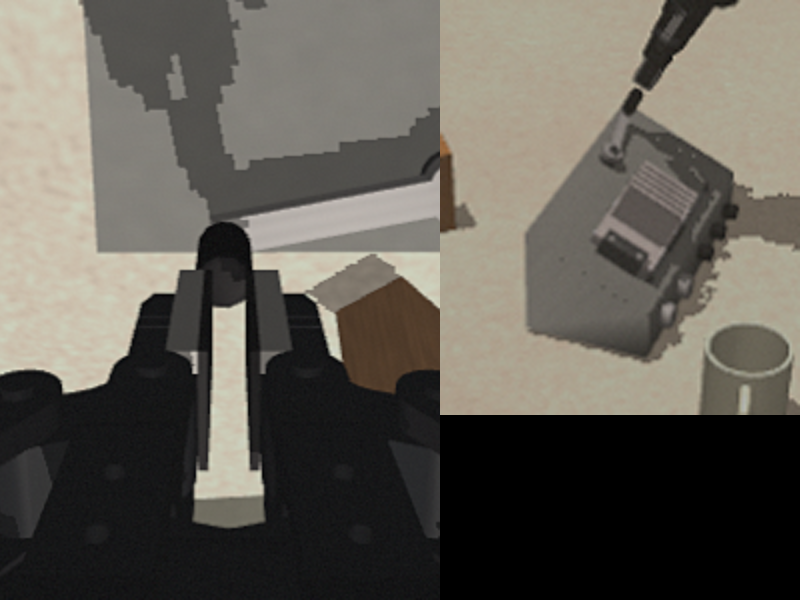

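The composite shows the fingertips ending just above the knob's top: in the side crop, tips near (640,83) and knob near (632,100). The pads are narrower than the knob and don't straddle it. So the tips really stand farther back than the reported TCP suggests. I open and make a guarded descent.

```bash
python3 -m inch '[[0,0,0,0,0,0,0.75],[0,0,0,0,0,0,0.6],[0,0,0,0,0,0,0.6]]' 20 >/dev/null
for i in 1 2 3 4; do python3 -m inch '[[0,0,0.0025,0,0,0,0.6],[0,0,0.0025,0,0,0,0.6]]' >/dev/null; python3 -c "
from tgt import *
whereT()"; done
```

```text
t 25.35 TCP seat mm [  74.6 -125.8   13.4] rot [-0.001 -0.001  0.   ] F seat [0.6 0.2 0.1] 0.0341 0.0 q [ 1.3   0.74 -1.17  2.01  1.15  0.61  0.93]
t 25.55 TCP seat mm [  74.6 -125.7    8.3] rot [-0.001 -0.001  0.   ] F seat [0.4 1.2 0.1] 0.0342 0.0 q [ 1.29  0.75 -1.16  2.01  1.16  0.61  0.92]
t 25.75 TCP seat mm [  74.6 -125.7    3.3] rot [-0.001 -0.001  0.   ] F seat [0.6 0.1 0.5] 0.0343 0.0 q [ 1.28  0.75 -1.15  2.01  1.18  0.6   0.91]
t 25.95 TCP seat mm [  74.6 -125.7   -1.6] rot [-0.001 -0.001  0.   ] F seat [-0.3  0.8 -0.5] 0.0345 0.0 q [ 1.27  0.76 -1.14  2.01  1.19  0.6   0.9 ]
```

```bash
for i in 1 2 3; do python3 -m inch '[[0,0,0.003,0,0,0,0.6],[0,0,0.003,0,0,0,0.6]]' >/dev/null; python3 -c "
from tgt import *
whereT()"; done
python3 -m inch '[[0,0,0,0,0,0,0.7],[0,0,0,0,0,0,0.76],[0,0,0,0,0,0,0.8],[0,0,0,0,0,0,0.83],[0,0,0,0,0,0,0.86]]'
python3 -m inch '[[0,0,0,0,0,0,0.88],[0,0,0,0,0,0,0.88]]'
```

```text
t 26.15 TCP seat mm [  74.6 -125.7   -7.7] rot [-0.001 -0.001  0.   ] F seat [ 0.3  0.5 -0.3] 0.0341 0.0 q [ 1.26  0.77 -1.13  2.    1.2   0.59  0.88]
t 26.35 TCP seat mm [  74.6 -125.8  -13.7] rot [-0.001 -0.001  0.   ] F seat [-0.1 -0.1 -0.8] 0.0343 0.0 q [ 1.25  0.78 -1.12  2.    1.22  0.59  0.87]
t 26.55 TCP seat mm [  74.6 -125.7  -19.7] rot [-0.001 -0.001  0.   ] F seat [ 0.6 -0.4  0.3] 0.0339 0.0 q [ 1.24  0.78 -1.11  2.    1.24  0.58  0.86]
clock: 27.05
position: [0.5673, -0.2951, 0.0991]
tool_rot: [-3.139, 0.435, 3.022]
force: [-0.5, -5.8, 3.0]
grip_width: 0.0132
finger_force: 19.7
clock: 27.25
position: [0.5673, -0.2951, 0.0992]
tool_rot: [-3.139, 0.436, 3.022]
force: [-1.3, -6.4, 3.4]
grip_width: 0.013
finger_force: 19.7
```

The knob is gripped. Now I swing it along its arc.

```bash
python3 -m inch '[[0.0046,-0.0014,0,0,0,0,0.88],[0.0046,-0.0008,0,0,0,0,0.88],[0.0047,-0.0001,0,0,0,0,0.88],[0.0047,0.0002,0,0,0,0,0.88],[0.0046,0.0006,0,0,0,0,0.88]]' >/dev/null; python3 -c "
from tgt import *
whereT()"
python3 -m inch '[[0.0046,0.0009,0,0,0,0,0.88],[0.0045,0.0012,0,0,0,0,0.88],[0.0044,0.0015,0,0,0,0,0.88],[0.0043,0.0018,0,0,0,0,0.88],[0.0041,0.0021,0,0,0,0,0.88]]' >/dev/null; python3 -c "
from tgt import *
whereT()"
```

```text
t 27.75 TCP seat mm [  50.9 -127.6  -19.3] rot [-0.002 -0.001 -0.   ] F seat [ 3.  -4.5  1.9] 0.013 20.0 q [ 1.26  0.77 -1.09  2.05  1.28  0.55  0.82]
t 28.25 TCP seat mm [  28.2 -121.3  -19.4] rot [-0.004 -0.003 -0.001] F seat [ -2.3 -11.5   6.3] 0.0131 20.5 q [ 1.27  0.76 -1.07  2.11  1.35  0.51  0.74]
```

```bash
python3 -m inch '[[0.0045,0.0015,0,0,0,0,0.88],[0.0040,0.0024,0,0,0,0,0.88],[0.0036,0.003,0,0,0,0,0.88],[0.0034,0.0032,0,0,0,0,0.88],[0.0031,0.0035,0,0,0,0,0.88]]' >/dev/null; python3 -c "
from tgt import *
whereT()"
python3 -m inch '[[0.0031,0.0035,0,0,0,0,0.88],[0.0028,0.0038,0,0,0,0,0.88],[0.0024,0.0040,0,0,0,0,0.88],[0,0,0,0,0,0,0.88]]' >/dev/null; python3 -c "
from tgt import *
whereT()"
```

```text
t 28.75 TCP seat mm [   8.2 -108.4  -19.5] rot [-0.005 -0.005 -0.002] F seat [ -9.1 -14.1  10.2] 0.0135 21.0 q [ 1.25  0.74 -1.06  2.16  1.43  0.49  0.63]
t 29.15 TCP seat mm [ -1.3 -96.  -19.6] rot [-0.004 -0.007 -0.001] F seat [-13.5  -7.8   7.2] 0.0132 20.7 q [ 1.24  0.74 -1.06  2.2   1.49  0.49  0.55]
```

```bash
python3 -c "
import numpy as np
from scipy.optimize import least_squares
P=np.array([[74.6,-126.2],[50.7,-127.9],[28,-121.9],[7.8,-109.0],[-2,-96.4]])
s=least_squares(lambda p:np.r_[np.hypot(*(P-p[:2]).T)-p[2]],[62,-64,65]);print(s.x,s.fun)
s2=least_squares(lambda p:np.r_[np.hypot(*(P-p[:2]).T)-65],[62,-64]);c=s2.x;print(c,s2.fun)
a=np.arctan2(-(P[-1]-c)[1],-(P[-1]-c)[0]);print(a)
"
```

```text
[ 57.13139621 -57.04664259  71.24773586] [ 0.07784832 -0.10308664 -0.15205236  0.39539359 -0.21810291]
[ 54.60729835 -63.4921373 ] [ 0.81781039 -0.47372815 -0.81723946  0.2831429   0.47758131]
0.5265829450913773
```

```bash
python3 -c "
from tgt import *
whereT()
for n in ('wrist','side','top'):
    grab_frame(n); c=cam(n)
    for l,z in (('latch_knob',.025),('latch_pivot',0),('sink',0)): print(n,l,[(np.round(x['xy'],1).tolist(),round(x['score'],2),(1e3*onseat(x['xy'],z,c)).round(1)) for x in landmark_of(l,n)[:4]])
"
```

```text
t 29.15 TCP seat mm [ -1.3 -96.  -19.6] rot [-0.004 -0.007 -0.001] F seat [-13.5  -7.8   7.2] 0.0132 20.7 q [ 1.24  0.74 -1.06  2.2   1.49  0.49  0.55]
wrist latch_knob [([323.0, 326.0], 0.85, array([  3.1, -96.6,  25. ]))]
wrist latch_pivot []
wrist sink [([539.0, 292.5], 0.75, array([-0.5,  0.9,  0. ])), ([486.1, 223.2], 0.72, array([-32.6, -26.4,   0. ]))]
side latch_knob [([386.2, 157.1], 0.63, array([  2.2, -86.7,  25. ]))]
side latch_pivot [([359.5, 154.2], 0.87, array([ 67.1, -65.6,   0. ]))]
side sink [([372.1, 183.9], 0.91, array([-6. , 12.3,  0. ])), ([407.3, 325.5], 0.77, array([-239.7,  353.9,    0. ])), ([325.3, 376.9], 0.64, array([-134.9,  575.4,    0. ])), ([219.3, 328.4], 0.56, array([ 81.5, 615. ,   0. ]))]
top latch_knob [([469.0, 266.4], 0.78, array([  9.4, -95. ,  25. ])), ([393.5, 257.3], 0.25, array([ 5.6, 65.4, 25. ]))]
top latch_pivot [([457.0, 237.6], 0.75, array([ 60.6, -63.2,   0. ]))]
top sink [([196.6, 170.4], 0.87, array([124. , 496.3,   0. ])), ([239.4, 333.4], 0.75, array([-244.9,  378.5,    0. ])), ([420.9, 258.5], 0.69, array([2.8, 2.4, 0. ])), ([168.0, 275.7], 0.64, array([-124.4,  551.4,    0. ]))]
```

```bash
python3 -m inch '[[0,0,0,0,0,0,0.8],[0,0,0,0,0,0,0.8],[0,0.005,0,0,0,0,0.8],[0,0.005,0,0,0,0,0.8],[0,0.005,0,0,0,0,0.8]]' >/dev/null; python3 -c "
from tgt import *
whereT()"
python3 -m inch '[[0,0.004,0,0,0,0,0.8],[0,0.004,0,0,0,0,0.8],[0,0.003,0,0,0,0,0.8]]' >/dev/null; python3 -c "
from tgt import *
whereT()"
```

```text
t 30.25 TCP seat mm [  2.6 -79.1 -19.4] rot [-0.001 -0.001  0.   ] F seat [-0.7 -0.9 -0.3] 0.0172 0.7 q [ 1.21  0.73 -1.07  2.21  1.52  0.5   0.49]
t 30.55 TCP seat mm [  2.6 -68.3 -19.4] rot [-0.001 -0.001  0.001] F seat [-1.  -1.3 -0.1] 0.0171 0.6 q [ 1.2   0.73 -1.08  2.22  1.54  0.51  0.44]
```

```bash
python3 -m inch '[[0,0.003,0,0,0,0,0.8],[0,0.002,0,0,0,0,0.8]]' >/dev/null; for i in 1 2 3 4 5; do python3 -m inch '[[0,0.001,0,0,0,0,0.8],[0,0,0,0,0,0,0.8]]' >/dev/null; python3 -c "
from tgt import *
whereT()"; done
```

```text
t 30.95 TCP seat mm [  2.7 -62.6 -19.4] rot [-0.001 -0.001  0.   ] F seat [-0.9 -0.3  0.6] 0.0173 0.0 q [ 1.19  0.73 -1.08  2.23  1.55  0.52  0.42]
t 31.15 TCP seat mm [  2.6 -61.9 -19.4] rot [-0.001 -0.001  0.   ] F seat [ 0.3 -0.6  0.3] 0.0169 0.3 q [ 1.18  0.73 -1.08  2.23  1.55  0.52  0.42]
t 31.35 TCP seat mm [  2.6 -61.7 -19.4] rot [-0.002 -0.001 -0.   ] F seat [-0.5 -5.4 -0.8] 0.0169 2.5 q [ 1.18  0.73 -1.08  2.23  1.55  0.52  0.41]
t 31.55 TCP seat mm [  2.6 -61.5 -19.4] rot [-0.004 -0.001 -0.001] F seat [ 0.2 -9.   1.1] 0.017 4.5 q [ 1.18  0.73 -1.08  2.23  1.55  0.52  0.41]
t 31.75 TCP seat mm [  2.6 -61.4 -19.4] rot [-0.005 -0.001 -0.002] F seat [  0.5 -14.2   1.2] 0.0168 6.5 q [ 1.18  0.73 -1.08  2.23  1.56  0.52  0.41]
```

The latch is at its stop, with the pad force rising. I back off and retreat, then verify.

```bash
python3 -m inch '[[0,-0.004,0,0,0,0,0.75],[0,-0.001,0,0,0,0,0.72],[0,0,0,0,0,0,0.72]]' >/dev/null; python3 -c "
from tgt import *
whereT()"; python3 -m inch '[[0,0,-0.015,0,0,0,0.72],[0,0,-0.025,0,0,0,0.72],[0,0,-0.03,0,0,0,0.72],[0,0,-0.03,0,0,0,0.72],[0,0,-0.04,0,0,0,0.72]]' >/dev/null
python3 -m inch '[[0,0,-0.03,0,0,0,0.72],[0,0.015,-0.02,0,0,0,0.72],[0,0.02,0,0,0,0,0.72],[0,0,0,0,0,0,0.72]]' >/dev/null
python3 -c "
from tgt import *
whereT()
for n in ('wrist','top','side'):
    grab_frame(n); c=cam(n)
    for l,z in (('latch_knob',.025),('latch_pivot',0),('sink',0),('stop',0),('ledge',0)): print(n,l,[(np.round(x['xy'],1).tolist(),round(x['score'],2),(1e3*onseat(x['xy'],z,c)).round(1)) for x in landmark_of(l,n)[:3] ])
"
python3 - <<'E'
from h import *
im=grab_frame('wrist'); save(im,'pics/w9.png')
E
```

```text
t 32.05 TCP seat mm [  2.6 -63.7 -19.4] rot [-0.    -0.001  0.   ] F seat [-0.9 -0.4 -0.1] 0.0239 0.0 q [ 1.19  0.73 -1.08  2.22  1.55  0.51  0.43]
t 32.95 TCP seat mm [  2.1 -31.2 161.2] rot [-0.003 -0.003  0.001] F seat [ 1.  -0.3 -0.1] 0.0239 0.0 q [ 1.68  0.27 -1.49  2.25  0.49  0.48  1.31]
wrist latch_knob [([285.9, 213.2], 0.93, array([ -2.6, -65.1,  25. ]))]
wrist latch_pivot [([289.4, 275.0], 0.8, array([ 63.5, -65.9,   0. ]))]
wrist sink [([361.2, 208.7], 0.94, array([-2. ,  1.9,  0. ])), ([293.0, 276.9], 0.37, array([ 65.4, -62.5,   0. ]))]
wrist stop [([417.1, 211.5], 0.57, array([ 0.6, 53.6,  0. ])), ([532.2, 0.1], 0.56, array([-168.9,  131.7,   -0. ]))]
wrist ledge [([332.7, 176.6], 0.58, array([-31.2, -24.7,   0. ]))]
top latch_knob [([453.3, 271.2], 0.63, array([ -6.2, -64.9,  25. ]))]
top latch_pivot [([457.5, 239.3], 0.9, array([ 57.1, -65.2,   0. ]))]
top sink [([240.6, 333.6], 0.85, array([-245. ,  375.6,    0. ])), ([197.7, 169.7], 0.67, array([125.8, 494. ,   0. ])), ([171.1, 274.9], 0.63, array([-121.2,  544.3,    0. ]))]
top stop [([393.5, 259.3], 0.95, array([-7.9, 60.2,  0. ]))]
top ledge [([432.6, 278.5], 0.8, array([-39.1, -32.4,   0. ]))]
side latch_knob [([388.7, 167.0], 0.53, array([-18.1, -55.2,  25. ]))]
side latch_pivot [([359.9, 157.2], 0.79, array([ 61.3, -55.3,  -0. ])), ([372.1, 182.1], 0.51, array([-3.3,  6. ,  0. ]))]
side sink [([220.6, 330.0], 0.7, array([ 77.8, 616.2,   0. ])), ([370.6, 182.0], 0.6, array([0.1, 9.1, 0. ])), ([406.0, 323.8], 0.57, array([-235.6,  351.9,    0. ]))]
side stop [([364.6, 191.4], 0.57, array([-0.6, 54.5, -0. ]))]
side ledge [([383.8, 186.1], 0.81, array([-34.8,  -6.9,   0. ]))]
```

The latch reads shut, with the knob at (-2.6,-65.1) against an expected (-3,-64). I check the sink's edges numerically in the last picture.

Run:
```python
from tgt import *
im=cv2.imread('pics/w9.png',0).astype(float); c=cam('wrist'); Rs,o=sp()
def prof(pts):
    uv=proj(0,np.array([Rs@p+o for p in pts]),c).astype(np.float32)
    return cv2.remap(im.astype(np.float32),uv[:,0].reshape(1,-1),uv[:,1].reshape(1,-1),cv2.INTER_LINEAR)[0].astype(int)
for x in (-.022,.015,.025):
    ys=np.arange(-.068,-.040,.001); print('trail x',x,dict(zip((ys*1e3).round().astype(int).tolist(),prof([[x,y,.006] for y in ys]).tolist())))
for y in (-.045,.03,-.03):
    xs=np.arange(.022,.042,.001); print('upper y',y,dict(zip((xs*1e3).round().astype(int).tolist(),prof([[x,y,.006] for x in xs]).tolist())))
for y in (-.045,-.03,.035):
    xs=np.arange(-.042,-.024,.001); print('low y',y,dict(zip((xs*1e3).round().astype(int).tolist(),prof([[x,y,.006] for x in xs]).tolist())))
for x in (.027,.029):
    ys=np.arange(.04,.064,.001); print('lead x',x,dict(zip((ys*1e3).round().astype(int).tolist(),prof([[x,y,.006] for y in ys]).tolist())))
```

```text
trail x -0.022 {-68: 83, -67: 83, -66: 83, -65: 83, -64: 83, -63: 81, -62: 105, -61: 130, -60: 129, -59: 128, -58: 128, -57: 130, -56: 112, -55: 127, -54: 177, -53: 187, -52: 186, -51: 185, -50: 185, -49: 185, -48: 185, -47: 185, -46: 185, -45: 185, -44: 185, -43: 185, -42: 184, -41: 184, -40: 185}
trail x 0.015 {-68: 160, -67: 172, -66: 167, -65: 167, -64: 169, -63: 170, -62: 167, -61: 167, -60: 175, -59: 135, -58: 109, -57: 129, -56: 116, -55: 114, -54: 168, -53: 193, -52: 191, -51: 190, -50: 190, -49: 190, -48: 189, -47: 189, -46: 190, -45: 189, -44: 189, -43: 189, -42: 189, -41: 188, -40: 189}
trail x 0.025 {-68: 166, -67: 173, -66: 168, -65: 168, -64: 172, -63: 171, -62: 169, -61: 170, -60: 168, -59: 138, -58: 113, -57: 123, -56: 117, -55: 126, -54: 173, -53: 196, -52: 195, -51: 194, -50: 193, -49: 192, -48: 193, -47: 193, -46: 193, -45: 193, -44: 193, -43: 192, -42: 192, -41: 193, -40: 192}
upper y -0.045 {22: 187, 23: 190, 24: 191, 25: 193, 26: 193, 27: 189, 28: 188, 29: 189, 30: 191, 31: 187, 32: 153, 33: 127, 34: 128, 35: 129, 36: 129, 37: 127, 38: 127, 39: 127, 40: 127, 41:
[... 729 characters left out ...]
0: 122, -29: 122, -28: 127, -27: 126, -26: 126, -25: 126}
low y 0.035 {-42: 86, -41: 87, -40: 87, -39: 74, -38: 59, -37: 83, -36: 81, -35: 80, -34: 79, -33: 70, -32: 115, -31: 184, -30: 187, -29: 183, -28: 180, -27: 179, -26: 181, -25: 182}
lead x 0.027 {40: 187, 41: 188, 42: 188, 43: 187, 44: 187, 45: 188, 46: 189, 47: 188, 48: 188, 49: 188, 50: 187, 51: 189, 52: 188, 53: 190, 54: 190, 55: 154, 56: 116, 57: 128, 58: 129, 59: 128, 60: 128, 61: 127, 62: 127, 63: 127}
lead x 0.029 {40: 189, 41: 189, 42: 189, 43: 189, 44: 189, 45: 189, 46: 189, 47: 189, 48: 189, 49: 189, 50: 189, 51: 190, 52: 189, 53: 190, 54: 192, 55: 164, 56: 122, 57: 127, 58: 128, 59: 127, 60: 128, 61: 128, 62: 127, 63: 127}
```

The sink's edges fall at y -54.4 to +55.1 and x about -31.5 to +32, square on the pad. The bar is about 5 mm behind it and nothing is touching. I hand it in.

```bash
python3 -c "
from h import *
print(bot.job_done(), telemetry.observe()['clock'])"
```

```text
the job is handed in; nothing more can be done
the job is handed in; nothing more can be done
```

The job is handed in at about 33 s: the heat sink is fully home on the pad, under the lip and against the ledge and end stop; the latch bar is shut behind it, the arm is clear, and the mug, carton, jar and meter were not approached.

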